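# Load the inclined die with its round and square blanks

### The job

Load the inclined die on the bench: put the round blank into the round pocket and the square blank into the square pocket of the sloping plate, each bedded fully home on the pocket floor. Leave the wrench, the can and the brass fitting where they are.

Things in the scene. Friction and masses are not known exactly. Their poses are not given: they have to be found in the camera images.
- round_blank: plain brass disc, 48 mm diameter, 16 mm thick, lying flat on the bench; origin at its centre, z is the disc's axis
- square_blank: plain brass square slab, 44 x 44 mm, 16 mm thick, lying flat on the bench; origin at its centre, x and y square to its sides, z through the thickness
- bed: fixed sloping bed of the die, 112 mm along the slope (x, uphill, away from the robot) by 226 mm across (y), 25 degrees; z: outward normal. It holds a steel nest plate, 84 (x) by 170 (y) mm; rails and end stops lie flush with it. Origin: the bed's middle, in the plane of the plate's face (z = 0). The plate is clamped up to 12 mm to either side along y, unmeasured: find it by touch or eye
- round_mid (a point): point on the bed (its axes) where the mouth of the round pocket is centred when the plate is clamped mid-way; the real pocket lies up to 12 mm from it along y, the same offset as the square one. Pocket: 50 mm diameter, 8 mm deep, 1.5 mm chamfer. A blank that is home stands half out, its centre level with this point
- square_mid (a point): the same for the square pocket, 84 mm from the round one towards the bed's -y: 46 x 46 mm, sides along the bed's x and y, 8 mm deep, 1.5 mm chamfer. A blank that is home stands half out, its centre level with this point. The plate does not yield to moderate pushes
- wrench: steel wrench lying on the bench, not to be disturbed
- grease_can: closed grey can, 66 mm diameter, 100 mm tall, standing on the bench, not to be disturbed; origin at its underside
- fitting: small stepped brass fitting, 28 mm diameter, 32 mm tall, standing on the bench, not to be disturbed; origin at its underside
Mind the look-alikes: they are no part of the job. Leave any blue or purple look-alike of the round_blank alone. Leave any orange look-alike of the square_blank alone.

How it is judged:
By the outcome, as a careful person would: the job done as asked, in the order asked, and still so for the second after the job is handed in, with the robot touching nothing.
It also fails if it takes over 72 s, if anything falls off the work surface, if the arm or the gripper's body presses on something with over 40 N, if the wrist force passes 120 N, or if a joint passes its speed limit or range.

### The arm

A 6-joint arm with a two-finger parallel gripper is mounted at the origin on the work surface. World frame = base frame: x ahead of the robot, y to its left, z up, the work surface at z = 0. Lengths are in m, angles in degrees, forces in N, time in s.
With the tool pointing down it reaches from about 0.375 to 0.9 m from the base axis. Payload 3.1 kg.
Tool frame: the origin (TCP) lies between the finger pads; the fingertips stand 11 mm ahead of it and the grasp point (between the pads) lies 8 mm behind it; x points along the fingers, y is the direction in which the jaws open and shut, and the axes are right-handed (so a half turn about x gives the same grasp; the last joint's range is limited). The gripper opens to 87 mm and grips with 3 to 60 N. Pads are 19 mm wide; open, the fingers measure 117 mm over their backs; the gripper's body (75 mm by 190 mm) begins 51 mm behind the grasp point.
Start: joints at [62.882, 30.224, 82.088, -0, 67.689, -10.227], TCP at [0.182, 0.598, 0.234] pointing down, gripper open.
Joint ranges: [-176.69, 176.69], [-43.24, 126.21], [12.49, 139.97], [-82, 262], [0, 151.66], [-163.58, 163.58]. Speed limits (degrees/s): [159.86, 159.86, 180, 180, 180, 180].

### API

Orientations are given as a 3x3 rotation matrix whose columns are the frame's x, y, z axes.
In Python, from rig import bot gives the robot as it stands.
- The arm moves only by the shell command python3 -m inch 'ROWS' [OPENING]. ROWS is a JSON object of lists of equal length, an entry for each row: "dp": the shift along the tool's x, y, z in mm, a list of three; "yaw": the turn about the tool's x in degrees. In form: {"dp": [[tx, ty, tz], ...], "yaw": [yaw, ...]}. A call has 1 to 20 rows; each row shifts and turns the commanded pose from where the row before left it, along the tool's axes as they then stand; what a row does not reach is not made up. A row lasts 1/12 s, in which the tool goes at most 41.7 mm and 7.16 degrees, less where a joint would pass 70% of its speed; a pose out of reach is approached as far as the arm can. A call is refused whole if a number of a shift passes 41.7 or a number of a turn 7.16, either way. A call with a gripper value outside its range is refused whole. OPENING is the finger opening in mm, from 0 to 87, set as the call begins (- or left out, the last holds). The fingers move at their own pace and stop on an object; the grip force is fixed at half the most. Time passes only in rows, so rows that do not move let the fingers close. It gives the time, the measured TCP pose, the force and the opening at its end, in the units of the state.
- bot.read_state(): the state, without advancing time (a new reading comes with each control period).
- bot.capture(name): name is "scene" or "top"; returns a dict with "color" (400x640x3 uint8, red, green, blue), "intrinsics" (3x3 intrinsics, pixels), "k1" (the pictures are not rectified: a ray, as slopes to the right and down, at radius r is drawn at 1 + k1 r^2 times it, then the intrinsics apply), "pose" (4x4, takes a point from camera to world coordinates). Camera axes: x right, y down, z forward; pixel columns grow to the right and rows downward; lengths in m; the calibration is good to about 2 mm. A picture is of the moment at which its call begins. There is no depth.
- bot.hand_in(): hands the job in, once; it reports no verdict.
The state is a dict: "time_s": time; "joint_positions": joint angles; "qvel": joint speeds; "tau": joint torques, N m; "position": TCP position; "tcp_rot": TCP orientation; "force": force on the tool from outside, world axes, zero at the start; "moment": the same for the moment, N m; "opening": opening from 0.0 (shut) to 1.0 (fully open).
Only numpy, scipy, OpenCV 4.12 (cv2) and the standard library are available. Lean on these libraries where they do the work, as an engineer would, in place of code of your own. Each camera call takes 0.05 s, during which the arm holds its last target.

## Working session

There is one attempt and no reset: what is moved stays moved. The work goes in short steps, Python scripts to look and compute and a shell command to move; the robot and the scene stay as the last step left them, time stands still between calls to the robot, and variables do not carry over. Pictures are saved under pics/ and viewed, and the job is handed in when it is done.

```bash
ls; mkdir -p pics; python3 - <<'E'
from rig import bot
import cv2,numpy as np
s=bot.read_state(); print(s)
for n in("scene","top"):
    c=bot.capture(n); print(n,c["intrinsics"],c["k1"],c["pose"])
    cv2.imwrite(f"pics/{n}0.png",c["color"][:,:,::-1])
    np.savez(f"{n}0.npz",**c)
E
```

```text
pics
{'time_s': 0.0, 'joint_positions': array([ 6.28816429e+01,  3.02785248e+01,  8.21556641e+01,  1.90892700e-05,
        6.76896868e+01, -1.02256497e+01]), 'qvel': array([ 0.04241574, -0.02577685, -0.0313262 ,  0.11140511, -0.06907132,
        0.00772294]), 'tau': array([-1.36513547e-03, -4.40041065e+01, -1.76592797e+01,  6.29860489e-02,
        5.84425055e-02, -1.46657344e-04]), 'position': array([0.18124071, 0.59740775, 0.23258036]), 'tcp_rot': array([[-9.85795541e-04,  2.90579480e-01,  9.56850351e-01],
       [-1.92421619e-03,  9.56848493e-01, -2.90580899e-01],
       [-9.99997663e-01, -2.12764029e-03, -3.84119239e-04]]), 'force': array([ 0.19970109, -0.37985963, -0.69819684]), 'moment': array([-0.01228638,  0.02911315, -0.00614174]), 'opening': 0.9993790192873093}
scene [[362.64373059   0.         318.9646183 ]
 [  0.         362.64373059 203.22690674]
 [  0.           0.           1.        ]] 0.023729972626317184 [[-0.10735977  0.65931164 -0.74416534  1.10481403]
 [ 0.99418841  0.07718173 -0.07504921 -0.049201  ]
 [ 0.00795515 -0.74789782 -0.6637662   0.57007926]
 [ 0.          0.          0.          1.        ]]
top [[508.35550762   0.         316.03938467]
 [  0.         508.35550762 193.81461302]
 [  0.           0.           1.        ]] -0.10925360496326593 [[-0.06010097 -0.9719786   0.22725639  0.28652235]
 [-0.99818172  0.0595702  -0.00919988 -0.08871912]
 [-0.00459563 -0.2273961  -0.9737915   1.33875079]
 [ 0.          0.          0.          1.        ]]
```

View pics/scene0.png

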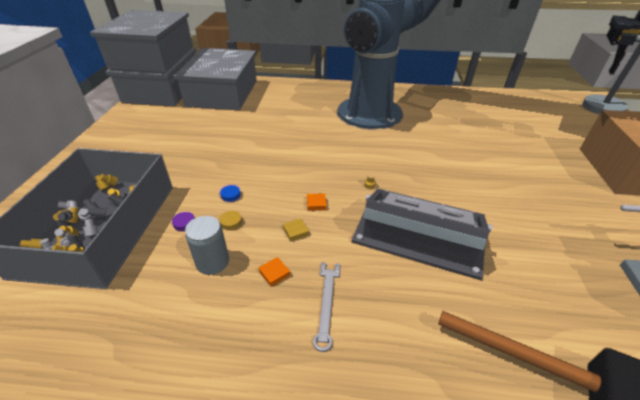

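View pics/top0.png

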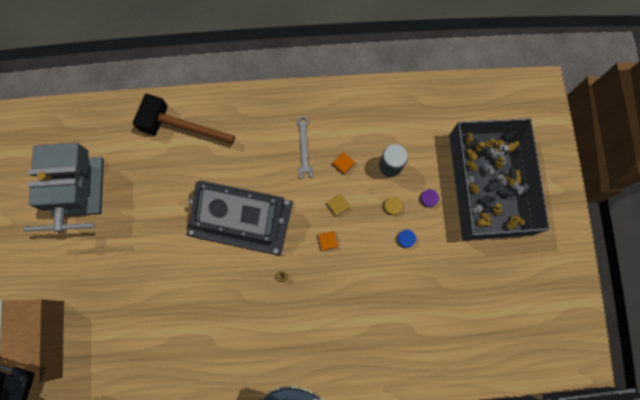

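The scene view shows the sloping bed at (420,230). The brass disc is at (231,220) and the brass square at (296,230). The look-alikes are blue (231,193), purple (184,221) and orange (316,201) and (274,271). In the top view, the die's round pocket is at (219,208) and its square pocket at (252,214). The brass disc is at (394,206), right by the can, and the brass square at (338,205). Next I'll enlarge both views to confirm this.

```bash
cat > h.py <<'E'
import numpy as np,cv2
def load(n): return dict(np.load(n+".npz"))
def ray(c,uv):
    K=c["intrinsics"];k=float(c["k1"])
    d=np.array([(uv[0]-K[0,2])/K[0,0],(uv[1]-K[1,2])/K[1,1]])
    s=cv2.undistortPoints(np.array([[uv]],float),K,np.array([k,0,0,0,0.]))[0,0]
    P=c["pose"];return P[:3,3],P[:3,:3]@np.array([s[0],s[1],1.])
def onz(c,uv,z):
    o,d=ray(c,uv);return o+d*(z-o[2])/d[2]
def proj(c,p):
    P=c["pose"];R=P[:3,:3];q=R.T@(np.asarray(p,float)-P[:3,3])
    return cv2.projectPoints(q.reshape(1,3),np.zeros(3),np.zeros(3),c["intrinsics"],np.array([float(c["k1"]),0,0,0,0.]))[0][0,0]
def tri(c1,u1,c2,u2):
    o1,d1=ray(c1,u1);o2,d2=ray(c2,u2)
    A=np.stack([d1,-d2],1);t=np.linalg.lstsq(A,o2-o1,rcond=None)[0]
    a=o1+t[0]*d1;b=o2+t[1]*d2
    return (a+b)/2,np.linalg.norm(a-b)*1000
E
python3 - <<'E'
from h import *
t=load("top0");s=load("scene0")
np.set_printoptions(precision=4,suppress=True)
for n,c in(("top",t),("scene",s)):
    hsv=cv2.cvtColor(c["color"],cv2.COLOR_RGB2HSV)
    for p in ([(394,206),(338,205)] if n=="top" else [(231,220),(296,230)]):
        print(n,p,hsv[p[1],p[0]], "wood",hsv[p[1]+20,p[0]-25])
a=t["color"][180:270,170:310];cv2.imwrite("pics/bedtop.png",cv2.resize(a,None,fx=5.5,fy=5.5,interpolation=cv2.INTER_CUBIC)[:,:,::-1])
a=s["color"][170:280,340:500];cv2.imwrite("pics/bedsc.png",cv2.resize(a,None,fx=5,fy=5,interpolation=cv2.INTER_CUBIC)[:,:,::-1])
a=t["color"][130:260,310:450];cv2.imwrite("pics/blanks.png",cv2.resize(a,None,fx=4.5,fy=4.5,interpolation=cv2.INTER_CUBIC)[:,:,::-1])
E
```

```text
top (394, 206) [ 21 176 152] wood [ 19 121 162]
top (338, 205) [ 21 176 146] wood [ 18 124 144]
scene (231, 220) [ 21 182 192] wood [102  26  99]
scene (296, 230) [ 21 184 190] wood [ 18 119 223]
```

View pics/bedtop.png

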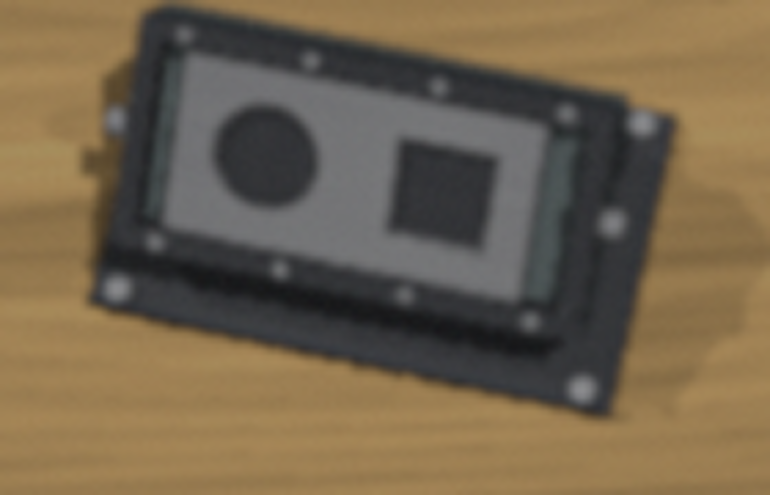

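View pics/bedsc.png

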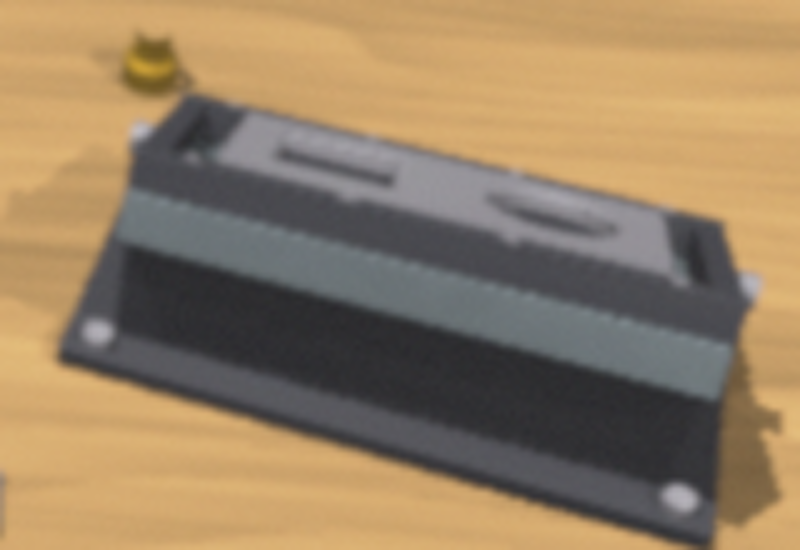

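View pics/blanks.png

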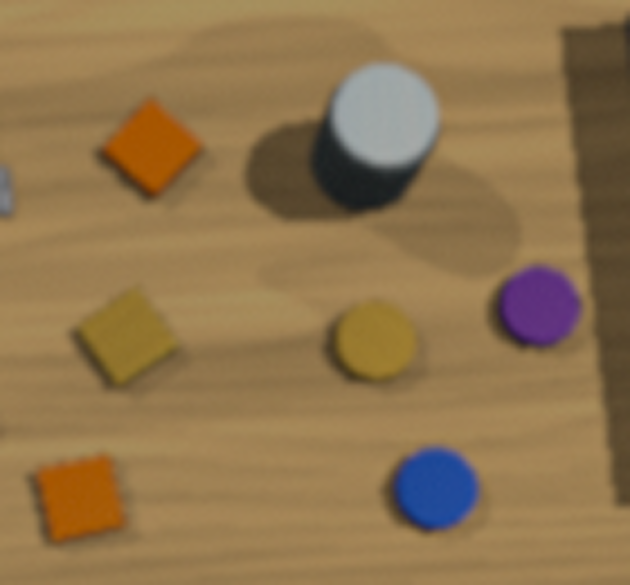

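Confirmed: the plain brass disc (top view 394,206) and the plain brass slab (338,205) are the blanks. The blue, purple and orange ones are decoys. Next I'll measure.

```bash
cat > m1.py <<'E'
from h import *
np.set_printoptions(precision=4,suppress=True)
t=load("top0");s=load("scene0")
F=6
def comp(c,roi,f,seed):
    x0,y0,x1,y1=roi
    a=cv2.resize(c["color"][y0:y1,x0:x1],None,fx=F,fy=F,interpolation=cv2.INTER_CUBIC)
    m=f(a).astype(np.uint8)
    n,l=cv2.connectedComponents(m)
    k=l[int((seed[1]-y0+.5)*F),int((seed[0]-x0+.5)*F)]
    m=(l==k).astype(np.uint8)
    cs,h=cv2.findContours(m,cv2.RETR_CCOMP,cv2.CHAIN_APPROX_NONE)
    toimg=lambda p:(np.asarray(p,float)+.5)/F-.5+np.array([x0,y0])
    return a,m,[(toimg(q[:,0]),cv2.contourArea(q)/F/F,hh[3]) for q,hh in zip(cs,h[0])]
def brass(a):
    h=cv2.cvtColor(a,cv2.COLOR_RGB2HSV);return (h[...,1]>150)
for n,c,L in(("top",t,[("disc",(394,206)),("sq",(338,205))]),("scene",s,[("disc",(231,220)),("sq",(296,230))])):
    for nm,p in L:
        a,m,cs=comp(c,(p[0]-18,p[1]-18,p[0]+18,p[1]+18),brass,p)
        q=max(cs,key=lambda e:e[1])[0].astype(np.float32)
        w=np.array([onz(c,u,0.016)[:2] for u in q],np.float32)
        if n=="scene": 
            print(n,nm,cv2.minAreaRect(w*1000));continue
        print(n,nm,cv2.minAreaRect(w*1000) if nm=="sq" else cv2.minEnclosingCircle(w*1000),cv2.fitEllipse(w*1000))
def plate(a):
    h=cv2.cvtColor(a,cv2.COLOR_RGB2HSV);print(h[...,2].max());return h
c=t
h=cv2.cvtColor(t["color"],cv2.COLOR_RGB2HSV)
print("plate hsv",h[216,236],"floor",h[208,219],h[214,252],"rail",h[197,236],"gap",h[215,270])
h=cv2.cvtColor(s["color"],cv2.COLOR_RGB2HSV)
print("sc plate",h[206,430],"rail",h[213,425],"far rail",h[199,430],"gap",h[194,383])
E
python3 m1.py
```

```text
top disc ((550.6857299804688, -303.1250305175781), 24.807050704956055) ((550.8536987304688, -303.1751403808594), (46.84737014770508, 48.94645309448242), 24.794992446899414)
top sq ((562.16357421875, -156.71664428710938), (44.761573791503906, 45.799861907958984), 31.202302932739258) ((562.185302734375, -156.90863037109375), (50.80949783325195, 51.540061950683594), 42.82735061645508)
scene disc ((559.360107421875, -297.2693176269531), (60.280723571777344, 45.41933822631836), 30.96306037902832)
scene sq ((570.8811645507812, -152.28228759765625), (55.00306701660156, 46.44935989379883), 31.00383186340332)
plate hsv [120   4 118] floor [108  24  54] [113  19  53] rail [100   7 115] gap [93 30 85]
sc plate [130  10 154] rail [120  14 106] far rail [ 17 120 209] gap [120  17  75]
```

```bash
cat > m2.py <<'E'
import sys,io
from h import *
exec(open("m1.py").read().split("for n,c,L in")[0])
def quad(q):
    # split into 4 lines by minAreaRect-ish: approx poly then line fits
    hull=cv2.convexHull(q.astype(np.float32))
    eps=1.
    while True:
        ap=cv2.approxPolyDP(hull,eps,True)[:,0]
        if len(ap)<=4:break
        eps+=.2
    L=[]
    for i in range(4):
        a,b=ap[i],ap[(i+1)%4];d=(b-a)/np.linalg.norm(b-a);n=np.array([-d[1],d[0]])
        tt=(q-a)@d;dd=np.abs((q-a)@n);le=np.linalg.norm(b-a)
        sel=(dd<1.2)&(tt>.12*le)&(tt<.88*le)
        vx,vy,x,y=cv2.fitLine(q[sel].astype(np.float32),cv2.DIST_HUBER,0,.01,.01).ravel()
        L.append((np.array([x,y]),np.array([vx,vy])))
    out=[]
    for i in range(4):
        p,d=L[i-1];r,e=L[i]
        k=np.linalg.solve(np.stack([d,-e],1),r-p);out.append(p+k[0]*d)
    return np.array(out)
def pl(lo):
    def f(a):
        h=cv2.cvtColor(a,cv2.COLOR_RGB2HSV);return (h[...,2]>lo)&(h[...,1]<30)
    return f
R={}
for n,c,roi,seed,lo in(("top",t,(180,170,305,260),(236,216),88),("scene",s,(350,175,500,265),(430,206),130)):
    a,m,cs=comp(c,roi,pl(lo),seed)
    vis=a.copy();vis[m>0]=vis[m>0]//2+np.array([0,127,0],np.uint8)
    o=max([e for e in cs if e[2]<0],key=lambda e:e[1])
    Q=quad(o[0]);R[n]=Q
    print(n,"plate corners",Q)
    holes=[e for e in cs if e[2]>=0 and e[1]>30]
    for e in holes: print(" hole area",e[1],"ell",cv2.fitEllipse(e[0].astype(np.float32)))
    np.savez(n+"_pl.npz",Q=Q,**{f"h{i}":e[0] for i,e in enumerate(holes)})
    for p in Q:
        u=((p-np.array(roi[:2])+.5)*F).astype(int);cv2.circle(vis,tuple(int(v) for v in u),5,(255,0,0),1)
    cv2.imwrite(f"pics/pl_{n}.png",cv2.resize(vis,None,fx=.85,fy=.85)[:,:,::-1])
E
python3 m2.py
```

```text
top plate corners [[203.2398 189.0655]
 [269.1443 202.4425]
 [263.8191 234.3445]
 [199.1611 220.6687]]
 hole area 322.72222222222223 ell ((249.9307861328125, 214.72845458984375), (20.272188186645508, 21.688335418701172), 120.06743621826172)
 hole area 291.75 ell ((217.8199005126953, 207.9103546142578), (18.423070907592773, 20.178016662597656), 133.0348358154297)
scene plate corners [[382.9032 201.4985]
 [390.1751 191.7772]
 [471.4431 211.5851]
 [474.2434 224.3153]]
 hole area 93.54166666666667 ell ((449.9603271484375, 213.42510986328125), (4.633768081665039, 30.65703582763672), 104.74967193603516)
 hole area 82.08333333333333 ell ((406.05352783203125, 202.8841094970703), (3.6253228187561035, 36.99456787109375), 104.21429443359375)
```

```bash
python3 -c "
import cv2,numpy as np
a=cv2.imread('pics/pl_top.png');b=cv2.imread('pics/pl_scene.png');w=max(a.shape[1],b.shape[1])
p=lambda i:cv2.copyMakeBorder(i,0,0,0,w-i.shape[1],cv2.BORDER_CONSTANT)
o=np.vstack([p(a),p(b)]);k=min(800/o.shape[1],600/o.shape[0]);cv2.imwrite('pics/pl.png',cv2.resize(o,None,fx=k,fy=k))"
```

```text
(no output)
```

View pics/pl.png

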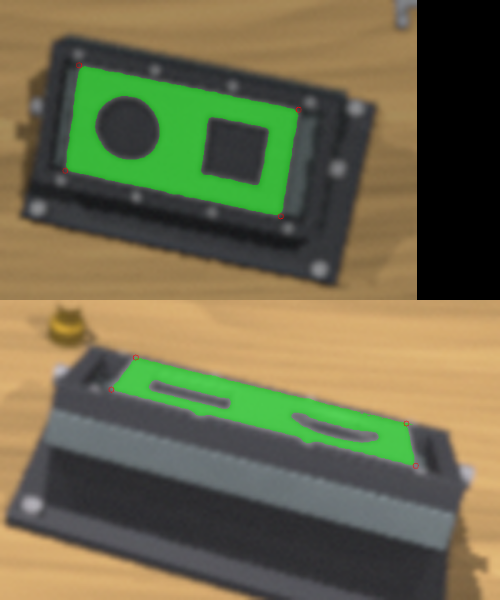

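```bash
cat > m3.py <<'E'
from h import *
np.set_printoptions(precision=4,suppress=True)
t=load("top0");s=load("scene0")
T=np.load("top_pl.npz");S=np.load("scene_pl.npz")
tq=T["Q"];sq=S["Q"][[3,0,1,2]]
W=[]
for a,b in zip(tq,sq):
    p,g=tri(t,a,s,b);W.append(p);print(p,"gap mm",round(g,2))
W=np.array(W);FL,FR,NR,NL=W
d=lambda a,b:np.linalg.norm(a-b)*1000
print("edges",d(FL,FR),d(NR,NL),"(170)",d(FL,NL),d(FR,NR),"(84)")
yv=(FL-FR+NL-NR)[:2];yaw=np.degrees(np.arctan2(-yv[0],yv[1]));print("yaw",yaw)
x=(FL+FR-NL-NR);print("slope",np.degrees(np.arctan2(x[2],np.hypot(*x[:2]))))
C=W.mean(0);print("centre",C)
# constrained: plane at 25 deg, yaw from top-view rays; origin height h: choose by size & triangulation
def frame(yaw):
    c,q=np.cos(np.radians(yaw)),np.sin(np.radians(yaw));Rz=np.array([[c,-q,0],[q,c,0],[0,0,1]])
    a=np.radians(25);Ry=np.array([[np.cos(a),0,-np.sin(a)],[0,1,0],[np.sin(a),0,np.cos(a)]])
    return Rz@Ry
from scipy.optimize import least_squares
loc=np.array([[.042,.085],[.042,-.085],[-.042,-.085],[-.042,.085]])
def pts(v): 
    R=frame(v[3]);return np.array([v[:3]+R@np.array([l[0],l[1],0]) for l in loc])
for nm,wt,ws in(("both",1,1),("top",1,1e-3),("scene",1e-3,1)):
    f=lambda v:np.concatenate([((np.array([proj(t,p) for p in pts(v)])-tq)*wt).ravel(),((np.array([proj(s,p) for p in pts(v)])-sq)*ws).ravel()])
    r=least_squares(f,[*C,yaw]);print(nm,r.x,"resid px",np.abs(r.fun).reshape(-1,2).round(2).tolist())
    if nm=="both": v=r.x
R=frame(v[3]);n=R[:,2]
def onpl(c,uv):
    o,dd=ray(c,uv);k=((v[:3]-o)@n)/(dd@n);return R.T@(o+k*dd-v[:3])*1000
for nm,c,H in(("top",t,T),("scene",s,S)):
    for k in("h0","h1"):
        q=np.array([onpl(c,u)[:2] for u in H[k]],np.float32)
        print(nm,k,cv2.minAreaRect(q),cv2.minEnclosingCircle(q),q.min(0),q.max(0))
np.savez("bed.npz",v=v,R=R)
print(R)
E
python3 m3.py
```

```text
[0.6051 0.184  0.1023] gap mm 2.99
[0.5604 0.0196 0.1019] gap mm 4.08
[0.4865 0.0403 0.0676] gap mm 5.96
[0.5315 0.2032 0.068 ] gap mm 3.36
edges 170.39596387432633 168.95518906600006 (170) 83.48137774432318 84.07106859239703 (84)
yaw -15.32036509757559
slope 24.172663989929145
centre [0.5459 0.1118 0.0849]
both [  0.5459   0.1123   0.0849 -15.2414] resid px [[0.73, 0.1], [1.12, 0.02], [1.18, 0.14], [1.04, 0.08], [0.69, 0.23], [0.66, 0.34], [1.41, 0.2], [0.41, 0.35]]
top [  0.5448   0.1092   0.0885 -15.1311] resid px [[0.15, 0.03], [0.01, 0.03], [0.03, 0.04], [0.13, 0.1], [0.0, 0.0], [0.0, 0.0], [0.0, 0.0], [0.0, 0.0]]
scene [  0.5432   0.1147   0.0826 -15.3014] resid px [[0.0, 0.0], [0.0, 0.0], [0.0, 0.0], [0.0, 0.0], [0.09, 0.26], [0.35, 0.33], [0.49, 0.27], [0.19, 0.38]]
top h0 ((0.9891796112060547, -44.945098876953125), (47.1104736328125, 48.11144256591797), 0.4736974239349365) ((1.0683940649032593, -44.99064636230469), 31.455970764160156) [-22.4208 -69.0375] [ 24.5468 -20.7505]
top h1 ((1.3758916854858398, 38.700721740722656), (50.822383880615234, 49.64033126831055), 55.136512756347656) ((1.1466997861862183, 39.06983947753906), 25.724458694458008) [-23.3297  13.4784] [26.6495 64.5727]
scene h0 ((8.901338577270508, 42.934242248535156), (50.004669189453125, 36.74250411987305), 86.81859588623047) ((2.3216044902801514, 43.47431182861328), 25.61725425720215) [-10.5152  18.2164] [27.3568 68.3972]
scene h1 ((10.504303932189941, -40.938621520996094), (49.11637496948242, 29.78829002380371), 88.19091033935547) ((9.66258430480957, -41.12834930419922), 26.584989547729492) [ -5.0816 -65.531 ] [ 25.4187 -16.4758]
[[ 0.8744  0.2629 -0.4078]
 [-0.2383  0.9648  0.1111]
 [ 0.4226  0.      0.9063]]
```

The mask fits the plate well in both views, and the sizes match (170 x 84 mm, slope 24-25°). The tool only points down, so the blank has to pivot in the jaws on the slope. I'll check the camera-to-camera bias and the obstacle positions.

```bash
cat > m4.py <<'E'
exec(open("m2.py").read().split("R={}")[0])
def sat(lo,hmin,hmax):
    def f(a):
        h=cv2.cvtColor(a,cv2.COLOR_RGB2HSV);return (h[...,1]>lo)&(h[...,0]>=hmin)&(h[...,0]<=hmax)
    return f
# flat look-alikes & blanks: model outline of box/disc (z 0..16) silhouettes: top view vs scene centroid of silhouette hull
def sil(c,ctr,rad,square,yaw=0):
    a=np.linspace(0,2*np.pi,72,endpoint=False)
    if square:
        b=np.radians(yaw+np.array([45,135,225,315]));xy=np.c_[np.cos(b),np.sin(b)]*.022*2**.5
    else: xy=np.c_[np.cos(a),np.sin(a)]*rad
    P=np.array([proj(c,[ctr[0]+x,ctr[1]+y,z]) for x,y in xy for z in(0,.016)],np.float32)
    m=cv2.moments(cv2.convexHull(P));return np.array([m["m10"]/m["m00"],m["m01"]/m["m00"]])
from scipy.optimize import fsolve
for nm,tp,sp,f,sq,yaw in(("disc",(394,206),(231,220),sat(150,15,30),0,0),("sq",(338,205),(296,230),sat(150,15,30),1,31.2),
   ("blue",(407,239),(231,193),sat(150,95,125),0,0),("purple",(430,198),(184,221),sat(100,125,160),0,0)):
    o=[]
    for c,p in((t,tp),(s,sp)):
        a,m,cs=comp(c,(p[0]-20,p[1]-18,p[0]+20,p[1]+18),f,p)
        M=cv2.moments(cv2.convexHull(max(cs,key=lambda e:e[1])[0].astype(np.float32)))
        u=np.array([M["m10"]/M["m00"],M["m01"]/M["m00"]])
        g=onz(c,u,.01)[:2]
        o.append(fsolve(lambda v:sil(c,v,.024,sq,yaw)-u,g))
    print(nm,"top",o[0]*1000,"scene",o[1]*1000,"diff",(o[1]-o[0])*1000)
print("can top",onz(t,(397,155),.1),"can base scene",onz(s,(212,267),0))
print("box edge",onz(t,(462,195),.07),"fitting",onz(t,(281,276),.03), "orange1",onz(t,(328,240),.016),"orange2",onz(t,(344,163),.016))
print("wrench",onz(t,(304,150),0))
E
python3 m4.py
```

```text
disc top [ 552.2837 -304.3296] scene [ 551.6384 -301.551 ] diff [-0.6453  2.7786]
sq top [ 563.6346 -157.2368] scene [ 563.5068 -154.0523] diff [-0.1277  3.1845]
blue top [ 462.005  -332.0227] scene [ 461.6567 -329.2146] diff [-0.3483  2.8081]
purple top [ 567.5714 -404.9713] scene [ 565.471  -406.1046] diff [-2.1004 -1.1334]
can top [ 0.6646 -0.313   0.1   ] can base scene [ 0.678  -0.3023  0.    ]
box edge [ 0.5564 -0.4766  0.07  ] fitting [0.382  0.0013 0.03  ] orange1 [ 0.4693 -0.125   0.016 ] orange2 [ 0.6762 -0.1821  0.016 ]
wrench [ 0.7251 -0.0756  0.    ]
```

```bash
python3 -m inch '{"dp":[[0,-10,20],[0,-18,36],[0,-18,36],[0,-18,36],[0,-18,36],[0,-18,36],[0,-18,36],[0,-18,36],[0,-30,24],[0,-30,24],[0,-30,24],[0,-30,24],[0,-30,24],[0,-30,24],[0,-30,24],[0,-30,24],[0,-30,24],[0,-30,24],[0,-30,12],[0,-20,0]],"yaw":[-1.7,0,0,0,0,0,0,0,0,0,0,0,0,0,0,0,0,0,0,0]}' 75
python3 -c "
from rig import bot
s=bot.read_state();print(s['position'],s['tcp_rot'],s['force'],s['time_s'])"
```

```text
time_s: 1.77
position: [0.5617, -0.0127, 0.2333]
tcp_rot: [[0.002, 0.264, 0.964], [-0.002, 0.964, -0.264], [-1.0, -0.001, 0.003]]
force: [-0.4, 0.2, -0.8]
opening: 0.863
[ 0.56168577 -0.01269895  0.23326791] [[ 2.34247876e-03  2.64379474e-01  9.64415889e-01]
 [-1.60084096e-03  9.64418291e-01 -2.64376244e-01]
 [-9.99995975e-01 -9.24580723e-04  2.68235886e-03]] [-0.43262454  0.20999597 -0.8116341 ] 1.7667
```

```bash
python3 -m inch '{"dp":[[0,-28.2,6.7],[0,-28.2,6.7],[0,-28.2,6.7],[10,-28.2,6.7],[10,-28.2,6.7],[10,-28.2,6.7],[20,-28.2,6.7],[20,-28.2,6.7],[20,-28.2,6.7],[20,-28.2,6.7],[20,0,0],[0,0,0],[0,0,0]],"yaw":[0,0,0,0,0,0,0,0,0,0,0,0,0]}'
python3 - <<'E'
from rig import bot
from h import *
c=bot.capture("scene");np.savez("scene1.npz",**c);s=bot.read_state();print(s["position"],s["time_s"])
a=c["color"][120:290,140:330];cv2.imwrite("pics/s1.png",cv2.resize(a,None,fx=4,fy=3.5,interpolation=cv2.INTER_CUBIC)[:,:,::-1])
R=s["tcp_rot"];p=s["position"]
for y in(-.0375,.0375):print("tip inner",proj(c,p+R@np.array([.011,y,0.0095])),"->crop",(proj(c,p+R@np.array([.011,y,0.0095]))-[140,120])*[4,3.5])
E
```

```text
time_s: 2.85
position: [0.5489, -0.2976, 0.102]
tcp_rot: [[-0.004, 0.263, 0.965], [0.003, 0.965, -0.263], [-1.0, 0.002, -0.004]]
force: [0.8, -0.0, 0.2]
opening: 0.866
[ 0.54986735 -0.29768244  0.10335647] 2.9
tip inner [208.00132525 188.17074133] ->crop [272.00530101 238.59759464]
tip inner [239.72652168 196.93982611] ->crop [398.9060867  269.28939139]
```

View pics/s1.png

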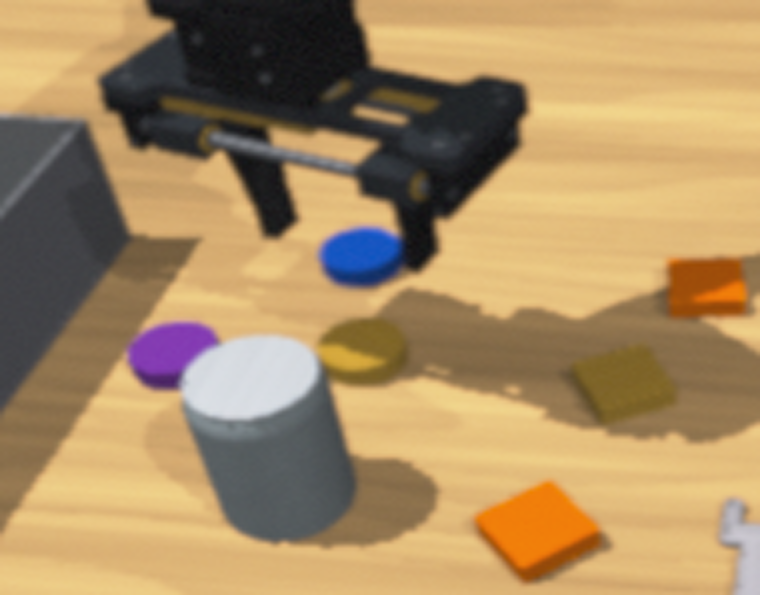

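The scene view shows the jaws above the disc (crop 360,345), with the left fingertip at crop (275,236) and the right at (415,265). I'll zoom on the tips to get the camera bias.

```bash
python3 - <<'E'
from h import *
c=load("scene1")
a=c["color"][170:205,195:260];a=cv2.resize(a,None,fx=12,fy=12,interpolation=cv2.INTER_CUBIC)
a=np.clip(a.astype(float)*2.2,0,255).astype(np.uint8)
p=np.array([0.54987,-0.29768,0.10336]);R=np.array([[-0.004,0.263,0.965],[0.003,0.965,-0.263],[-1,0.002,-0.004]])
for y in(-.0377,.0377):
  for z in(-.0095,.0095):
    u=((proj(c,p+R@np.array([.011,y,z]))-[195,170]+.5)*12).astype(int);cv2.circle(a,tuple(int(i) for i in u),4,(255,0,0),2)
cv2.imwrite("pics/s1z.png",a[:,:,::-1])
E
```

```text
(no output)
```

View pics/s1z.png

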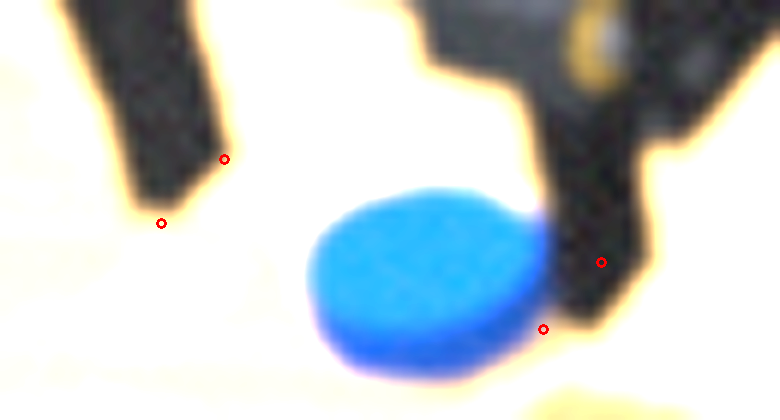

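The scene camera reads about +2.7 mm in y near here, which matches the 2.8 mm top/scene difference, so I'll trust the top camera in y. Descending to grip the disc near its top.

```bash
python3 -m inch '{"dp":[[10,-2.5,1.5],[20,-3,2],[20,0,0],[16,0,0],[10,0,0],[5,0,0],[0,0,0],[0,0,0]],"yaw":[0,0,0,0,0,0,0,0]}'
```

```text
time_s: 3.57
position: [0.5528, -0.3047, 0.0232]
tcp_rot: [[0.001, 0.261, 0.965], [-0.001, 0.965, -0.261], [-1.0, -0.001, 0.001]]
force: [-0.4, 0.5, 0.3]
opening: 0.861
```

```bash
python3 -m inch '{"dp":[[2,0,0],[0,0,0],[0,0,0]],"yaw":[0,0,0]}' && python3 -m inch '{"dp":[[0,0,0],[0,0,0],[0,0,0],[0,0,0],[0,0,0],[0,0,0],[0,0,0],[0,0,0],[0,0,0],[0,0,0]],"yaw":[0,0,0,0,0,0,0,0,0,0]}' 30
```

```text
time_s: 3.82
position: [0.5526, -0.305, 0.0213]
tcp_rot: [[0.001, 0.262, 0.965], [-0.001, 0.965, -0.262], [-1.0, -0.001, 0.001]]
force: [0.6, 0.3, -0.4]
opening: 0.859
time_s: 4.65
position: [0.5521, -0.3044, 0.0206]
tcp_rot: [[-0.0, 0.262, 0.965], [0.0, 0.965, -0.262], [-1.0, 0.0, -0.0]]
force: [-0.1, 3.0, 1.0]
opening: 0.534
```

```bash
python3 -m inch '{"dp":[[-5,0,0],[-15,0,0],[-25,0,0],[-25,0,0],[-25,0,0],[-25,0,0],[-10,0,0],[0,0,0],[0,0,0]],"yaw":[0,0,0,0,0,0,0,0,0]}' 
python3 - <<'E'
from rig import bot
from h import *
c=bot.capture("scene");np.savez("scene2.npz",**c);s=bot.read_state();print(s["position"],s["opening"]*87)
a=c["color"][100:250,140:330];cv2.imwrite("pics/s2.png",cv2.resize(a,None,fx=4,fy=4,interpolation=cv2.INTER_CUBIC)[:,:,::-1])
E
```

```text
time_s: 5.4
position: [0.5518, -0.3047, 0.1503]
tcp_rot: [[-0.0, 0.262, 0.965], [-0.0, 0.965, -0.262], [-1.0, -0.0, -0.0]]
force: [0.5, 0.7, -3.1]
opening: 0.538
[ 0.5512272  -0.30419602  0.14922206] 46.72916459331516
```

View pics/s2.png

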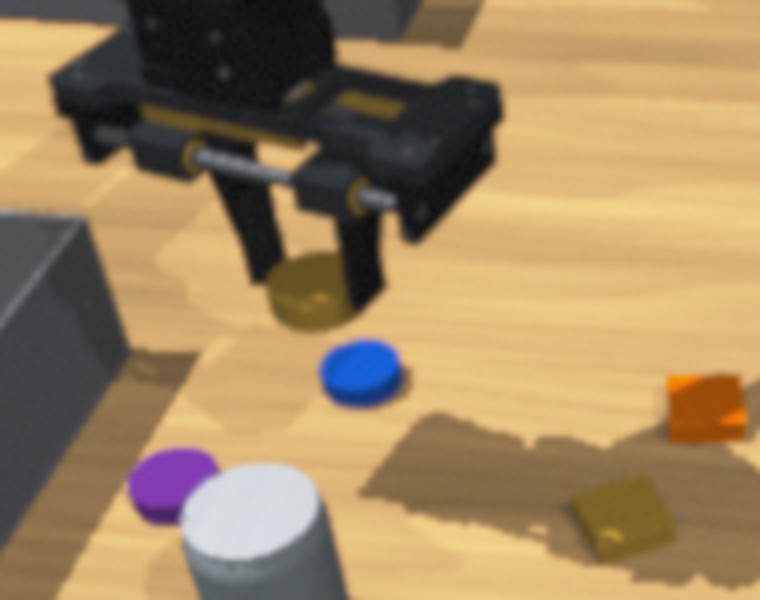

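The disc is held level. Next I'll carry it to just above the round pocket.

```bash
python3 -m inch '{"dp":[[-5,20,-5],[-5,32,-8],[0,36,-9.5],[0,36,-9.5],[0,36,-9.5],[0,36,-9.5],[0,36,-9.5],[0,36,-9.5],[0,36,-9.5],[0,36,-9.5],[0,36,-9.5],[0,36,-9.5],[0,20,-5],[0,8,-2.5],[0,0,0],[0,0,0],[0,0,0]],"yaw":[0,0,0,0,0,0,0,0,0,0,0,0,0,0,0,0,0]}' 
python3 - <<'E'
from rig import bot
from h import *
c=bot.capture("scene");np.savez("scene3.npz",**c);s=bot.read_state();print(s["position"],s["tcp_rot"],s["opening"]*87)
a=c["color"][110:260,340:530];cv2.imwrite("pics/s3.png",cv2.resize(a,None,fx=4,fy=4,interpolation=cv2.INTER_CUBIC)[:,:,::-1])
E
```

```text
time_s: 6.87
position: [0.5557, 0.1487, 0.1597]
tcp_rot: [[-0.002, 0.263, 0.965], [-0.001, 0.965, -0.263], [-1.0, -0.001, -0.001]]
force: [-0.2, -0.4, -1.9]
opening: 0.536
[0.55588506 0.14855467 0.15994947] [[-1.22367027e-03  2.63775907e-01  9.64583212e-01]
 [-6.17256162e-04  9.64583551e-01 -2.63776783e-01]
 [-9.99999061e-01 -9.18170739e-04 -1.01751491e-03]] 46.86119787524118
```

View pics/s3.png

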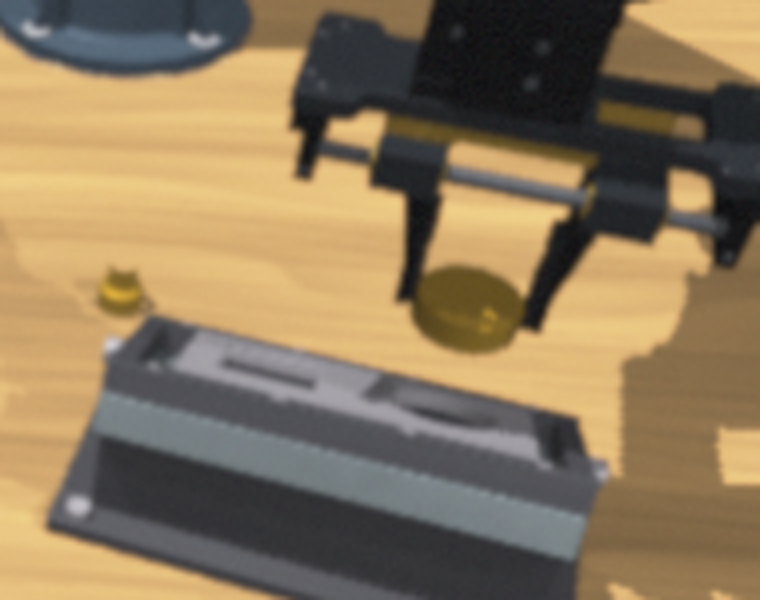

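The scene view shows the disc at crop (468,310), above the round pocket at crop (440,400). I'll compare the disc's seen position with the predicted one to get the camera bias at this spot.

```bash
python3 - <<'E'
exec(open("m2.py").read().split("R={}")[0])
c=load("scene3")
hs=cv2.cvtColor(c["color"],cv2.COLOR_RGB2HSV);print(hs[187,457],hs[187,475])
def f(a):
    h=cv2.cvtColor(a,cv2.COLOR_RGB2HSV);return (h[...,1]>155)&(h[...,0]>15)&(h[...,0]<32)&(h[...,2]>40)
a,m,cs=comp(c,(435,165,480,205),f,(457,188))
q=max(cs,key=lambda e:e[1])[0];print("obs bbox",q.min(0),q.max(0),"area",max(e[1] for e in cs))
tcp=np.array([.5558,.1486,.1598])
b=np.linspace(0,2*np.pi,90)
P=np.array([proj(c,tcp+np.array([.024*np.cos(k),.024*np.sin(k),z])) for k in b for z in(-.0206,-.0046)])
print("pred bbox",P.min(0),P.max(0))
ctr=tcp+[0,0,-.0126]
for d in([.001,0,0],[0,.001,0],[0,0,.001]):print("px per mm",proj(c,ctr+d)-proj(c,ctr))
E
```

```text
[ 20 163 103] [12 75 34]
obs bbox [443.75   177.0833] [470.5833 197.0833] area 407.5416666666667
pred bbox [440.6525 175.5037] [469.9092 198.5395]
px per mm [0.0927 0.3379]
px per mm [0.5552 0.0394]
px per mm [ 0.1396 -0.4202]
```

```bash
python3 -m inch '{"dp":[[10,2,-1.5],[15,0,0],[10,0,0],[5,0,0],[0,0,0],[0,0,0],[0,0,0]],"yaw":[0,0,0,0,0,0,0]}' ; python3 -m inch '{"dp":[[1,0,0],[0,0,0],[1,0,0],[0,0,0]],"yaw":[0,0,0,0]}';python3 -m inch '{"dp":[[1,0,0],[0,0,0],[1,0,0],[0,0,0]],"yaw":[0,0,0,0]}'
```

```text
time_s: 7.5
position: [0.5555, 0.1524, 0.1209]
tcp_rot: [[0.001, 0.262, 0.965], [0.0, 0.965, -0.262], [-1.0, 0.0, 0.001]]
force: [0.4, -0.5, -2.1]
opening: 0.542
time_s: 7.83
position: [0.5551, 0.1526, 0.1187]
tcp_rot: [[0.0, 0.262, 0.965], [0.0, 0.965, -0.262], [-1.0, 0.0, 0.0]]
force: [-0.5, 0.8, -1.2]
opening: 0.539
time_s: 8.17
position: [0.5549, 0.1525, 0.1164]
tcp_rot: [[-0.0, 0.262, 0.965], [-0.0, 0.965, -0.262], [-1.0, -0.0, -0.0]]
force: [-0.6, 0.2, -2.7]
opening: 0.54
```

```bash
python3 -m inch '{"dp":[[1,-1.5,0],[0,0,0],[1,0,0],[0,0,0]],"yaw":[0,0,0,0]}';python3 -m inch '{"dp":[[1,0,0],[0,0,0],[1,0,0],[0,0,0]],"yaw":[0,0,0,0]}'
```

```text
time_s: 8.5
position: [0.5544, 0.1511, 0.1143]
tcp_rot: [[-0.001, 0.262, 0.965], [0.0, 0.965, -0.262], [-1.0, -0.0, -0.001]]
force: [-0.6, 0.8, -2.4]
opening: 0.536
time_s: 8.83
position: [0.5545, 0.1512, 0.1124]
tcp_rot: [[-0.0, 0.262, 0.965], [0.0, 0.965, -0.262], [-1.0, 0.0, -0.0]]
force: [-0.5, 1.1, -1.7]
opening: 0.531
```

```bash
for i in 1 2 3; do python3 -m inch '{"dp":[[1,0,0],[0,0,0],[1,0,0],[0,0,0]],"yaw":[0,0,0,0]}' | grep -v rot; done
```

```text
time_s: 9.17
position: [0.5545, 0.1513, 0.1104]
force: [-0.6, 2.0, -1.4]
opening: 0.535
time_s: 9.5
position: [0.5546, 0.1513, 0.1085]
force: [-2.1, 2.8, -1.1]
opening: 0.537
time_s: 9.83
position: [0.5546, 0.1513, 0.1065]
force: [-1.7, 4.0, 1.0]
opening: 0.539
```

```bash
cat > snap.py <<'E'
import sys
from rig import bot
from h import *
def snap(n,cam,x0,y0,x1,y1,f,g=1):
    c=bot.capture(cam);np.savez(n+".npz",**c);s=bot.read_state();print(s["position"],s["force"].round(1),round(s["opening"]*87,1),s["time_s"])
    a=cv2.resize(c["color"][y0:y1,x0:x1],None,fx=f,fy=f,interpolation=cv2.INTER_CUBIC)
    a=np.clip(a.astype(float)*g,0,255).astype(np.uint8);cv2.imwrite("pics/"+n+".png",a[:,:,::-1])
a=sys.argv;snap(a[1],a[2],*[int(v) for v in a[3:7]],float(a[7]),float(a[8]))
E
python3 snap.py s4 scene 370 130 500 240 5.4 1.4
```

```text
[0.55458687 0.15131971 0.10656302] [-2.2  4.6  1.7] 46.4 9.8833
```

View pics/s4.png

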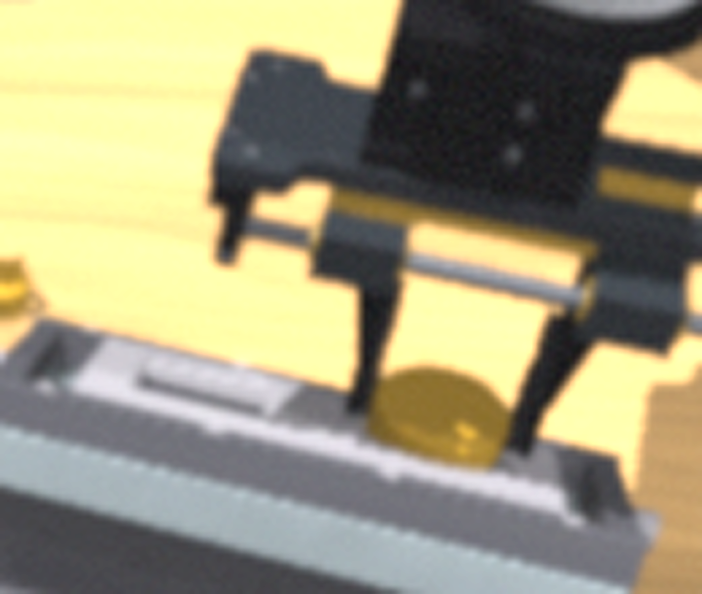

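The scene view shows the disc at crop (440,415), sitting on the pocket and starting to pivot. The +y side force suggests the pocket is a little further in +y, so I'll shift that way by touch.

```bash
for i in 1 2; do python3 -m inch '{"dp":[[0,0.7,0],[0,0,0],[0,0,0]],"yaw":[0,0,0]}' | egrep -v "rot|open"; done;  python3 -m inch '{"dp":[[1,0,0],[0,0,0],[1,0,0],[0,0,0]],"yaw":[0,0,0,0]}' | grep -v rot
```

```text
time_s: 10.13
position: [0.5546, 0.1515, 0.1065]
force: [-1.5, 2.2, 1.2]
time_s: 10.38
position: [0.5547, 0.1518, 0.1064]
force: [-2.2, -1.0, 0.6]
time_s: 10.72
position: [0.5542, 0.152, 0.1047]
force: [-5.2, -2.3, 4.4]
opening: 0.535
```

```bash
for i in 1 2; do python3 -m inch '{"dp":[[1,0,0],[0,0,0],[1,0,0],[0,0,0]],"yaw":[0,0,0,0]}' | grep -v rot; done
```

```text
time_s: 11.05
position: [0.5539, 0.1523, 0.1028]
force: [-5.6, -0.5, 5.8]
opening: 0.537
time_s: 11.38
position: [0.5538, 0.1527, 0.1008]
force: [-5.0, -0.4, 5.0]
opening: 0.536
```

```bash
python3 snap.py s5 scene 370 130 500 240 5.4 1.4
```

```text
[0.55388992 0.15271325 0.10074075] [-5.   1.2  4.4] 46.7 11.4333
```

View pics/s5.png

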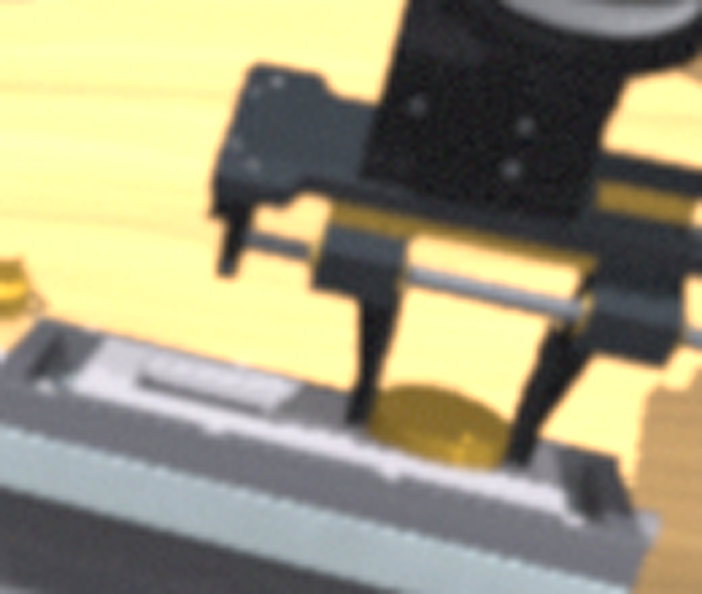

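It is entering (disc now at crop 440,425 with less of its side showing). Continuing down.

```bash
for i in 1 2 3; do python3 -m inch '{"dp":[[0.7,0,0],[0,0,0],[0.7,0,0],[0,0,0]],"yaw":[0,0,0,0]}' | grep -v rot; done
```

```text
time_s: 11.77
position: [0.554, 0.1528, 0.1002]
force: [-6.7, 0.5, 10.4]
opening: 0.535
time_s: 12.1
position: [0.5543, 0.153, 0.0995]
force: [-6.6, 1.2, 13.9]
opening: 0.539
time_s: 12.43
position: [0.5544, 0.153, 0.0992]
force: [-9.6, 0.3, 20.6]
opening: 0.54
```

```bash
python3 -m inch '{"dp":[[-1,0,0],[0,0,0],[0,0,0],[0,0,0],[0,0,0],[0,0,0]],"yaw":[0,0,0,0,0,0]}' 62; python3 -m inch '{"dp":[[-8,0,0],[-15,0,0],[-20,0,0],[-20,0,0],[-20,0,0],[-5,0,0],[0,0,0]],"yaw":[0,0,0,0,0,0,0]}' | grep -v rot;python3 snap.py s6 scene 370 130 500 240 5.4 1.2;python3 snap.py t6 top 180 165 310 265 5.4 1.2
```

```text
time_s: 12.93
position: [0.5558, 0.1542, 0.0991]
tcp_rot: [[0.003, 0.263, 0.965], [0.003, 0.965, -0.263], [-1.0, 0.004, 0.002]]
force: [-4.9, 5.1, 10.4]
opening: 0.708
time_s: 13.52
position: [0.5575, 0.1525, 0.1874]
force: [-0.4, 0.4, 0.5]
opening: 0.715
[0.55619335 0.15231586 0.18590752] [-0.1  0.5 -0.3] 62.2 13.5667
[0.55521766 0.15225843 0.18488607] [ 0.1  0.1 -0.2] 61.8 13.6167
```

View pics/s6.png

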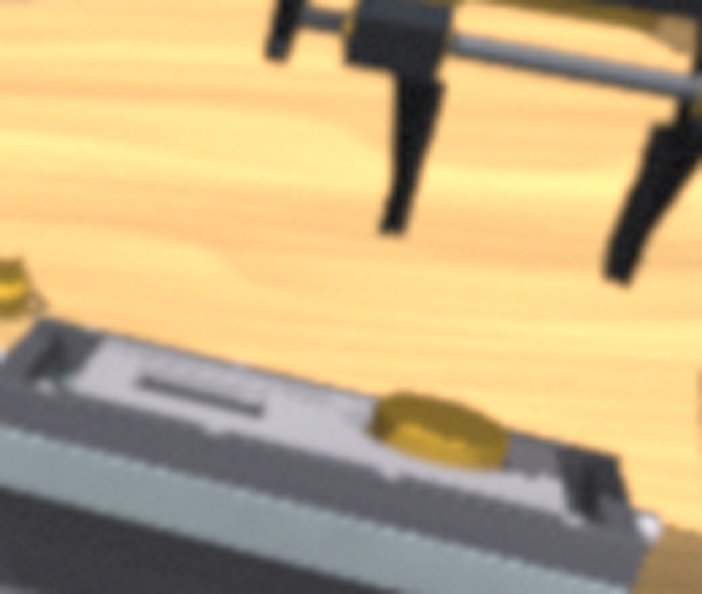

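View pics/t6.png

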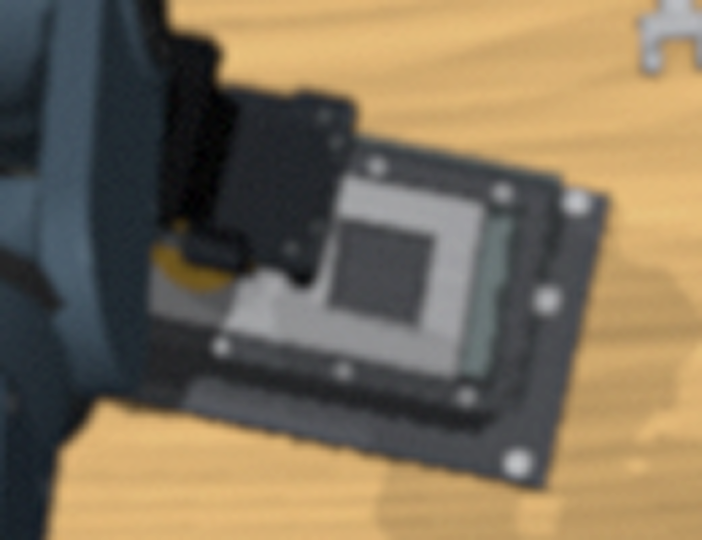

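The disc is in the pocket mouth but may not be home. I'll close the fingers and press on its top.

```bash
python3 -m inch '{"dp":[[5,0.3,-5],[10,0,0],[12,0,0],[13,0,0],[13,0,0],[10,0,0],[5,0,0],[2,0,0],[0,0,0],[0,0,0],[0,0,0]],"yaw":[0,0,0,0,0,0,0,0,0,0,0]}' 0 | grep -v rot; for i in 1 2 3; do python3 -m inch '{"dp":[[1,0,0],[1,0,0],[0,0,0]],"yaw":[0,0,0]}' | egrep -v "rot|open"; done
```

```text
time_s: 14.53
position: [0.5508, 0.1541, 0.1159]
force: [0.0, -0.1, -0.2]
opening: 0.022
time_s: 14.78
position: [0.5503, 0.154, 0.1136]
force: [0.4, 0.5, -0.2]
time_s: 15.03
position: [0.5502, 0.154, 0.1112]
force: [-0.3, 0.2, -1.1]
time_s: 15.28
position: [0.5501, 0.154, 0.1091]
force: [0.5, -1.2, -0.5]
```

```bash
for i in 1 2 3 4; do python3 -m inch '{"dp":[[1,0,0],[0,0,0],[0,0,0]],"yaw":[0,0,0]}' | egrep -v "rot|open"; done
```

```text
time_s: 15.53
position: [0.5503, 0.154, 0.1083]
force: [-0.4, 0.2, 0.2]
time_s: 15.78
position: [0.5503, 0.154, 0.1075]
force: [0.3, -0.2, 0.6]
time_s: 16.03
position: [0.5503, 0.154, 0.1068]
force: [-1.1, -0.6, 4.4]
time_s: 16.28
position: [0.5502, 0.154, 0.1062]
force: [-2.4, -0.1, 8.2]
```

```bash
for i in 1 2 3 4 5; do python3 -m inch '{"dp":[[1,0,0],[0,0,0],[0,0,0]],"yaw":[0,0,0]}' | egrep -v "rot|open"; done;python3 snap.py s7 scene 370 130 500 240 5.4 1.2
```

```text
time_s: 16.53
position: [0.5502, 0.154, 0.1058]
force: [-2.7, -1.1, 11.1]
time_s: 16.78
position: [0.5501, 0.154, 0.1054]
force: [-4.4, -0.5, 16.4]
time_s: 17.03
position: [0.5501, 0.154, 0.1052]
force: [-6.0, -0.8, 20.7]
time_s: 17.28
position: [0.5501, 0.154, 0.105]
force: [-7.6, -1.5, 26.3]
time_s: 17.53
position: [0.5501, 0.154, 0.1049]
force: [-8.6, -2.1, 31.5]
[0.55012722 0.154039   0.10484474] [-8.4 -1.4 30.1] 0.4 17.5833
```

View pics/s7.png

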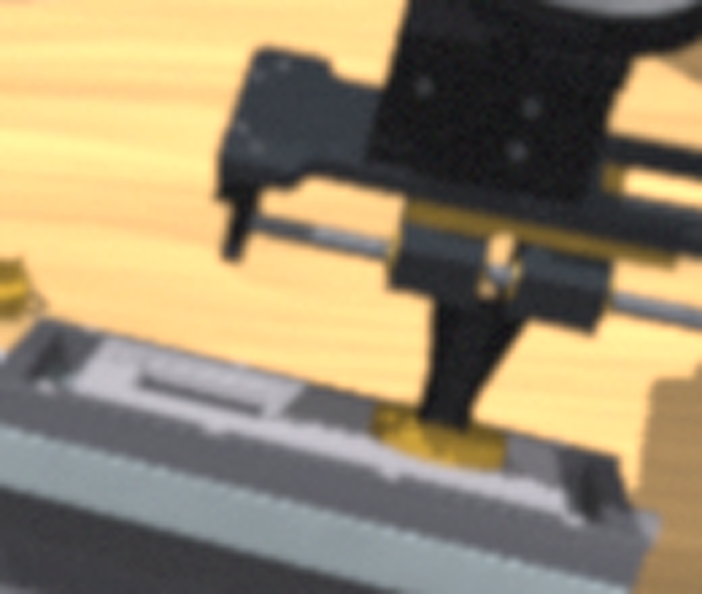

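The force rises stiffly at TCP z = 0.105, against 0.1054 predicted for home. I'll lift away toward the square blank and check the disc without occlusion.

```bash
python3 -m inch '{"dp":[[-10,0,0],[-20,0,0],[-25,0,0],[-25,-10,4],[-10,-25,8],[0,-28,9],[0,-28,9],[0,-28,9],[0,-28,9],[0,-28,9],[0,-28,9],[0,-28,9],[0,-28,9],[0,-25,8],[0,-12,2],[0,0,0],[0,0,0]],"yaw":[0,0,0,0,0,0,0,0,0,0,0,0,0,0,0,0,0]}' 65;python3 snap.py s8 scene 390 170 490 240 7 1.2;python3 snap.py t8 top 180 165 310 265 5.4 1.2
```

```text
time_s: 19.0
position: [0.5629, -0.1558, 0.1899]
tcp_rot: [[-0.001, 0.263, 0.965], [0.001, 0.965, -0.263], [-1.0, 0.001, -0.001]]
force: [0.1, 0.2, 0.7]
opening: 0.745
[ 0.56285553 -0.15494193  0.18992752] [-0.2  0.5 -0.8] 65.0 19.05
[ 0.56294405 -0.15453547  0.19006992] [-0.6  0.1  0.1] 64.8 19.1
```

View pics/s8.png

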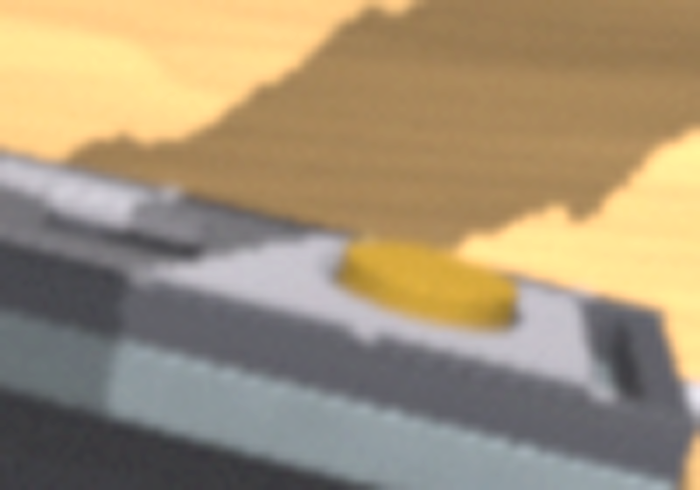

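View pics/t8.png

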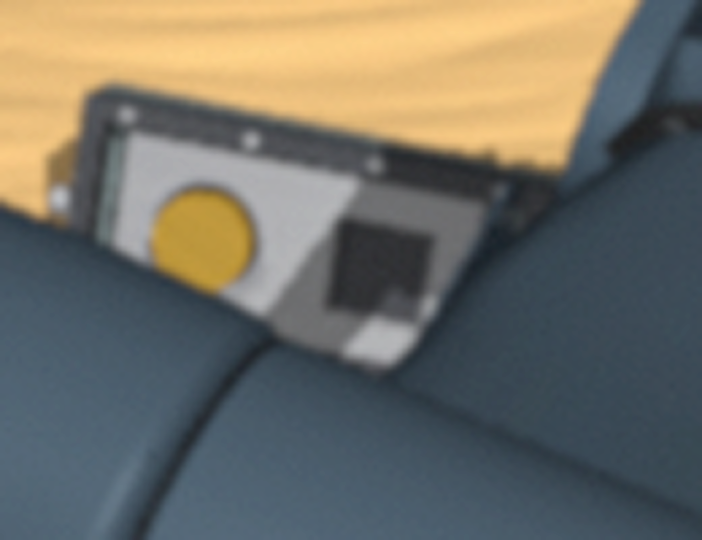

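The disc sits in the pocket: in the top view (crop 203,240) an even dark rim shows around it. In the scene view its visible side is about 4 px high, against 4.1 px expected for 8 mm. Now the square blank.

```bash
python3 -m inch '{"dp":[[0,-2.3,1.2],[0,0,0],[0,0,0],[0,0,0],[10,0,0],[20,0,0],[25,0,0],[20,0,0],[10,0,0],[0,0,0],[0,0,0]],"yaw":[7,7,7,7,7,7,1.6,0,0,0,0]}' ;python3 snap.py s9 scene 260 150 350 260 5.4 1.2; python3 snap.py t9 top 300 170 380 250 6 1.5
```

```text
time_s: 20.02
position: [0.5641, -0.1577, 0.1053]
tcp_rot: [[-0.001, 0.855, 0.519], [0.0, 0.519, -0.855], [-1.0, -0.0, -0.001]]
force: [1.0, -0.6, 0.3]
opening: 0.745
[ 0.5646993  -0.15831055  0.10614336] [-1.2  0.3  0.9] 65.2 20.0667
[ 0.56498643 -0.15868603  0.10656989] [-0.7 -0.4  0.2] 65.0 20.1167
```

View pics/s9.png

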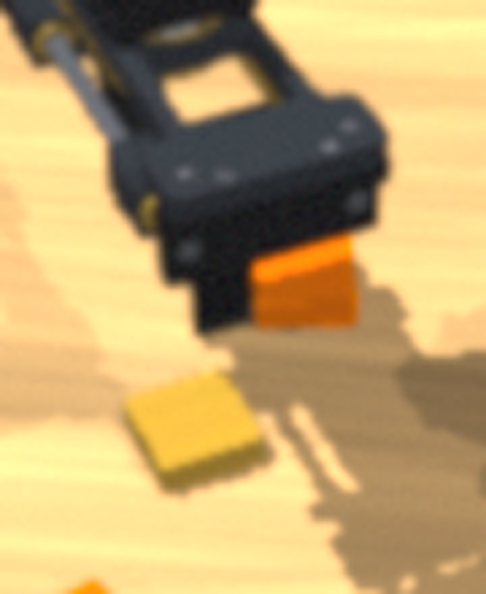

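The jaws line up with the slab at crop (195,430). Descending and gripping.

```bash
python3 -m inch '{"dp":[[15,0,-1],[25,0,0],[25,0,0],[14,0,0],[5,0,0],[0,0,0],[0,0,0],[0,0,0]],"yaw":[0,0,0,0,0,0,0,0]}' | grep -v rot
```

```text
time_s: 20.78
position: [0.5647, -0.1585, 0.0229]
force: [-0.1, 1.0, 0.5]
opening: 0.748
```

```bash
python3 -m inch '{"dp":[[1,0,-1.3],[0,0,0],[0,0,0]],"yaw":[0,0,0]}' | grep -v rot;  python3 -m inch '{"dp":[[0,0,0],[0,0,0],[0,0,0],[0,0,0],[0,0,0],[0,0,0],[0,0,0],[0,0,0]],"yaw":[0,0,0,0,0,0,0,0]}' 28; python3 -m inch '{"dp":[[-5,0,0],[-15,0,0],[-25,0,0],[-25,0,0],[-25,0,0],[-25,0,0],[-20,0,0],[0,0,0],[0,0,0]],"yaw":[0,0,0,0,0,0,0,0,0]}' | grep -v rot;python3 snap.py s10 scene 250 100 360 240 4.2 1.2
```

```text
time_s: 21.03
position: [0.5631, -0.1569, 0.0211]
force: [0.0, -0.4, -0.5]
opening: 0.748
time_s: 21.7
position: [0.5631, -0.1569, 0.0204]
tcp_rot: [[0.001, 0.855, 0.518], [-0.0, 0.518, -0.855], [-1.0, 0.0, 0.0]]
force: [1.1, 1.5, -0.0]
opening: 0.499
time_s: 22.45
position: [0.5628, -0.157, 0.1611]
force: [-0.0, -0.5, -2.4]
opening: 0.499
[ 0.5618656  -0.15653832  0.15978509] [-0.5  0.2 -2.1] 43.9 22.5
```

View pics/s10.png

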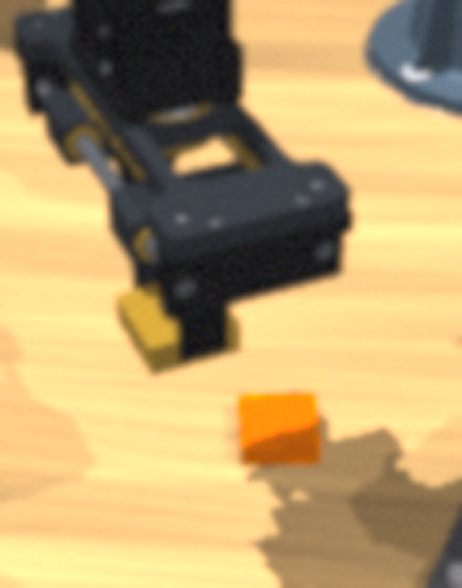

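The slab is held (43.5 mm opening). I'll turn back to the bed yaw and carry it to the square pocket, which lies 84 mm along bed -y from where the disc went in.

```bash
python3 -m inch '{"dp":[[0,0,0],[0,0,0],[0,0,0],[0,0,0],[0,0,0],[0,0,0],[0,0,0],[0,10,-4],[0,25,-10],[0,30,-13],[0,30,-13],[0,30,-13],[0,30,-13],[0,28,-12],[0,20,-8],[0,9.5,-3],[0,0,0],[0,0,0],[0,0,0]],"yaw":[-7,-7,-7,-7,-7,-7,-1.6,0,0,0,0,0,0,0,0,0,0,0,0]}' ; python3 snap.py s11 scene 360 110 500 260 4 1.2
```

```text
time_s: 24.08
position: [0.5328, 0.0706, 0.16]
tcp_rot: [[-0.0, 0.263, 0.965], [-0.001, 0.965, -0.263], [-1.0, -0.001, -0.0]]
force: [0.7, -0.4, -2.3]
opening: 0.499
[0.53290589 0.07028195 0.16006882] [-0.1  0.1 -2.2] 43.4 24.1333
```

View pics/s11.png

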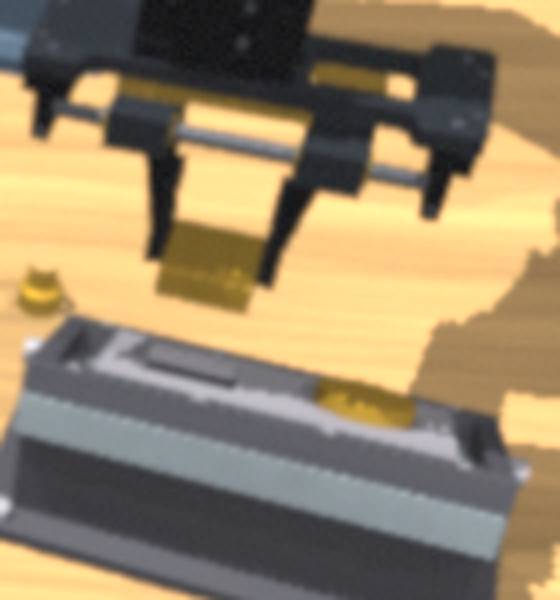

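```bash
python3 -m inch '{"dp":[[10,1.5,-0.8],[15,0,0],[12,0,0],[6,0,0],[2,0,0],[0,0,0],[0,0,0],[0,0,0]],"yaw":[0,0,0,0,0,0,0,0]}' | grep -v rot; for i in 1 2 3; do python3 -m inch '{"dp":[[1,0,0],[0,0,0],[1,0,0],[0,0,0]],"yaw":[0,0,0,0]}' | egrep -v "rot"; done
```

```text
time_s: 24.8
position: [0.5328, 0.073, 0.1159]
force: [-0.7, -0.9, -2.0]
opening: 0.496
time_s: 25.13
position: [0.5322, 0.0733, 0.1135]
force: [-0.2, -1.1, -1.1]
opening: 0.501
time_s: 25.47
position: [0.5321, 0.0732, 0.1112]
force: [-0.3, -0.1, -1.9]
opening: 0.496
time_s: 25.8
position: [0.5322, 0.0732, 0.1092]
force: [0.2, 0.1, -1.9]
opening: 0.499
```

```bash
python3 -m inch '{"dp":[[1,-1,0],[0,0,0],[0,0,0],[0,0,0]],"yaw":[0,0,0,0]}' | egrep -v "rot"; for i in 1 2 3; do python3 -m inch '{"dp":[[1,0,0],[0,0,0],[0,0,0]],"yaw":[0,0,0]}' | egrep -v "rot"; done
```

```text
time_s: 26.13
position: [0.5319, 0.0722, 0.1083]
force: [0.2, 0.2, -1.9]
opening: 0.503
time_s: 26.38
position: [0.5319, 0.0722, 0.1073]
force: [0.1, -0.0, -1.7]
opening: 0.497
time_s: 26.63
position: [0.5319, 0.0723, 0.1063]
force: [-0.9, -0.8, -1.0]
opening: 0.499
time_s: 26.88
position: [0.532, 0.0722, 0.1054]
force: [0.8, -0.2, -1.7]
opening: 0.499
```

```bash
for i in 1 2 3 4 5; do python3 -m inch '{"dp":[[1,0,0],[0,0,0],[0,0,0]],"yaw":[0,0,0]}' | egrep -v "rot|open"; done;  python3 snap.py s12 scene 370 130 500 240 5.4 1.4
```

```text
time_s: 27.13
position: [0.532, 0.0723, 0.1049]
force: [-2.2, 0.0, 4.2]
time_s: 27.38
position: [0.5318, 0.0723, 0.1042]
force: [-3.9, -0.1, 7.5]
time_s: 27.63
position: [0.5315, 0.0724, 0.1033]
force: [-3.3, 1.0, 8.8]
time_s: 27.88
position: [0.5313, 0.0725, 0.1023]
force: [-3.9, 0.7, 8.7]
time_s: 28.13
position: [0.531, 0.0726, 0.1012]
force: [-4.3, -0.2, 9.7]
[0.53096786 0.07253432 0.10118829] [-3.   0.6  8.6] 43.5 28.1833
```

View pics/s12.png

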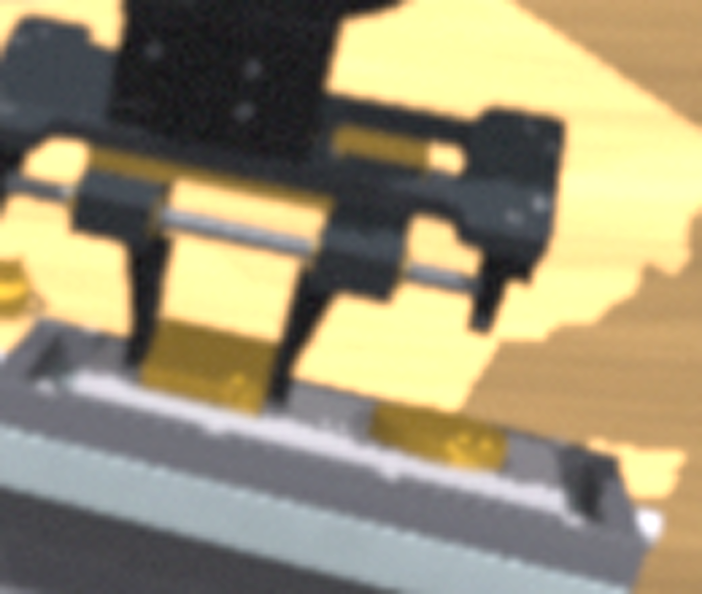

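The slab (crop 210,370) is inside the pocket area and pivoting at about 9 N. Continuing.

```bash
for i in 1 2 3 4; do python3 -m inch '{"dp":[[1,0,0],[0,0,0],[0,0,0]],"yaw":[0,0,0]}' | egrep -v "rot|open"; done
```

```text
time_s: 28.43
position: [0.5308, 0.0726, 0.1001]
force: [-4.3, 1.4, 10.3]
time_s: 28.68
position: [0.5306, 0.0727, 0.0991]
force: [-4.8, 0.6, 8.9]
time_s: 28.93
position: [0.5306, 0.0727, 0.0988]
force: [-5.5, 0.7, 14.3]
time_s: 29.18
position: [0.5306, 0.0727, 0.0987]
force: [-6.5, 1.8, 20.6]
```

```bash
python3 -m inch '{"dp":[[-1.5,0,0],[0,0,0],[0,0,0],[0,0,0],[0,0,0],[0,0,0]],"yaw":[0,0,0,0,0,0]}' 56|grep -v rot; python3 -m inch '{"dp":[[-8,0,0],[-15,0,0],[-20,0,0],[-20,0,0],[-20,0,0],[-5,0,0],[0,0,0],[0,0,0]],"yaw":[0,0,0,0,0,0,0,0]}' | grep -v rot;python3 snap.py s13 scene 370 130 500 240 5.4 1.2
```

```text
time_s: 29.68
position: [0.5317, 0.0726, 0.0985]
force: [-3.9, 1.5, 9.9]
opening: 0.638
time_s: 30.35
position: [0.5318, 0.0721, 0.1854]
force: [-0.6, 0.7, -0.1]
opening: 0.646
[0.53129898 0.07218814 0.18482978] [-0.  -0.6  0.1] 56.1 30.4
```

View pics/s13.png

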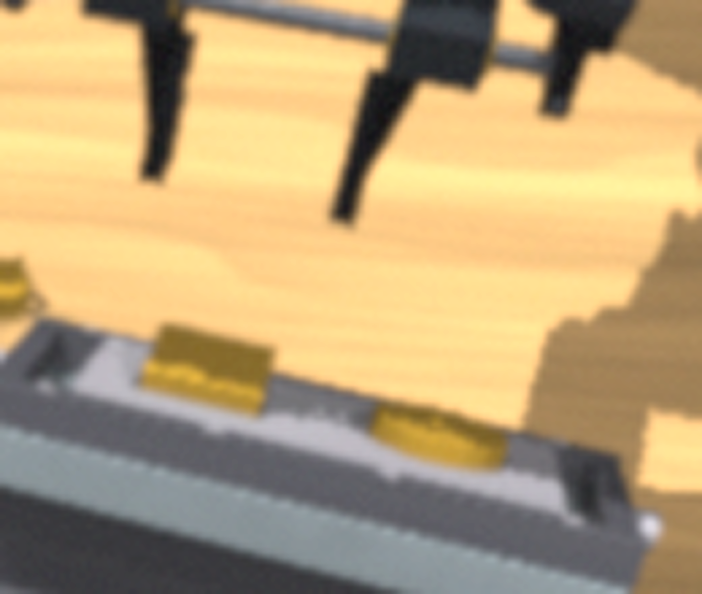

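The slab's uphill edge is in, but its downhill edge still stands high (crop 215,350). I'll press its downhill half with closed fingers.

```bash
python3 -m inch '{"dp":[[5,0,-9],[10,0,-9],[12,0,0],[13,0,0],[13,0,0],[10,0,0],[5,0,0],[2,0,0],[0,0,0],[0,0,0],[0,0,0]],"yaw":[0,0,0,0,0,0,0,0,0,0,0]}' 0 | grep -v rot; for i in 1 2 3 4 5; do python3 -m inch '{"dp":[[1,0,0],[1,0,0],[0,0,0]],"yaw":[0,0,0]}' | egrep -v "rot|open"; done
```

```text
time_s: 31.32
position: [0.515, 0.0769, 0.1164]
force: [0.1, -0.4, 0.2]
opening: 0.01
time_s: 31.57
position: [0.5147, 0.0769, 0.114]
force: [-1.2, -0.3, 0.8]
time_s: 31.82
position: [0.5145, 0.077, 0.1117]
force: [0.3, -0.0, 0.2]
time_s: 32.07
position: [0.5144, 0.0769, 0.1096]
force: [0.1, 0.1, -0.3]
time_s: 32.32
position: [0.5144, 0.077, 0.1076]
force: [0.3, -0.4, 0.1]
time_s: 32.57
position: [0.5145, 0.077, 0.1057]
force: [0.2, 0.4, 1.3]
```

```bash
for i in 1 2 3 4 5 6 7; do python3 -m inch '{"dp":[[1,0,0],[0,0,0],[0,0,0]],"yaw":[0,0,0]}' | egrep -v "rot|open"; done;python3 snap.py s14 scene 370 130 500 240 5.4 1.2
```

```text
time_s: 32.82
position: [0.5147, 0.0769, 0.105]
force: [-0.3, -0.7, 2.4]
time_s: 33.07
position: [0.5147, 0.077, 0.1047]
force: [-2.0, -0.5, 6.8]
time_s: 33.32
position: [0.5148, 0.077, 0.1045]
force: [-2.4, -0.2, 13.2]
time_s: 33.57
position: [0.5148, 0.0769, 0.1043]
force: [-5.1, 0.1, 19.4]
time_s: 33.82
position: [0.5148, 0.0769, 0.1041]
force: [-6.2, 0.4, 25.4]
time_s: 34.07
position: [0.5148, 0.0769, 0.104]
force: [-8.8, -0.3, 30.8]
time_s: 34.32
position: [0.5149, 0.0769, 0.1039]
force: [-9.1, 0.6, 38.6]
[0.51486912 0.07692666 0.10385266] [-9.1  0.2 38.7] 0.9 34.3667
```

View pics/s14.png

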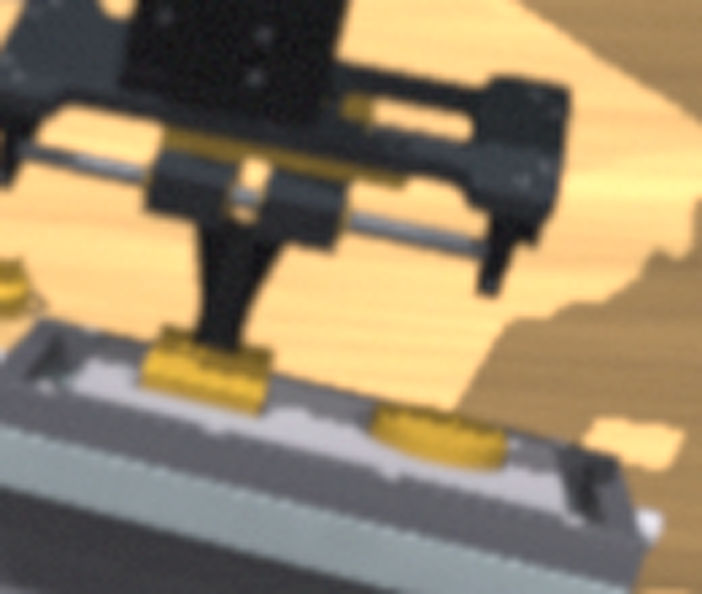

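Stiff at 38 N: something holds the downhill side up. I'll back off and look from above.

```bash
python3 -m inch '{"dp":[[-10,0,0],[-20,0,0],[-25,-5,0],[-20,-25,5],[0,-35,5],[0,-35,5],[0,-35,5],[0,-35,0],[0,-15,0],[0,0,0],[0,0,0]],"yaw":[0,0,0,0,0,0,0,0,0,0,0]}'|grep -v rot;python3 snap.py s15 scene 380 170 480 240 7.5 1.2;python3 snap.py t15 top 190 175 290 250 7.5 1.2
```

```text
time_s: 35.28
position: [0.4851, -0.1074, 0.1737]
force: [0.4, -0.1, -0.6]
opening: 0.009
[ 0.48519498 -0.10649938  0.17367181] [0.2 0.8 0.8] 0.5 35.3333
[ 0.48528632 -0.1059581   0.17369401] [-0.3  0.2 -0.1] 0.5 35.3833
```

View pics/s15.png

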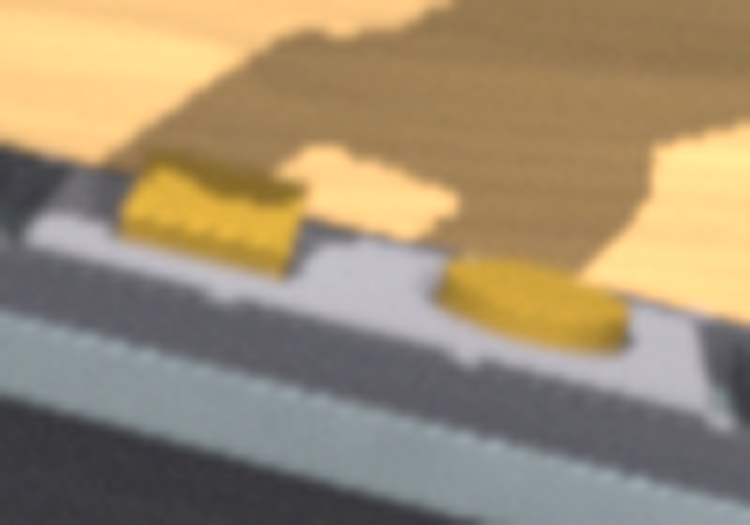

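View pics/t15.png

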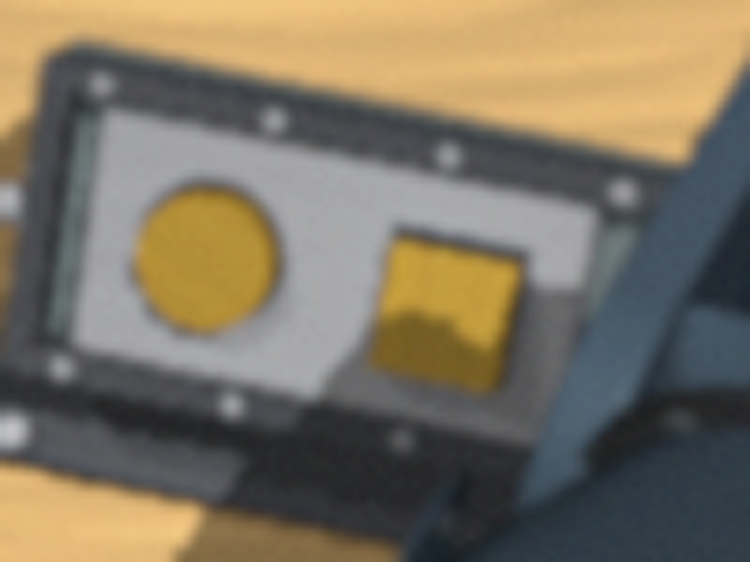

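The top view shows the disc evenly seated. The slab has a dark gap at its uphill edge (crop 460,240), and its downhill edge (crop 432,378) rests on the plate. It needs to go a few mm uphill, so I'll push its downhill face with closed fingers.

```bash
python3 - <<'E'
from h import *
np.set_printoptions(precision=4,suppress=True)
t=load("t15")
z=np.array([.965,-.262]);y=np.array([.262,.965])
P=np.array([.5324,.0719]) # TCP ref
for nm,u,h in(("down mid",(432,378),.092),("down L",(374,362),.092),("down R",(490,393),.092),("up mid",(462,246),.1),("left",(385,297),.096),("right",(509,326),.096),("pocket up edge",(462,232),.094),("pocket right edge",(530,300),.086)):
    px=np.array(u)/7.5+[190,175]-.43
    w=onz(t,px,h);d=w[:2]-P;print(nm,w,"tool-z",d@z*1000,"tool-y",d@y*1000)
E
```

```text
down mid [0.5084 0.0755 0.092 ] tool-z -24.06647714074227 tool-y -2.8119555826592646
down L [0.515  0.0947 0.092 ] tool-z -22.78761699986046 tool-y 17.409766505551115
down R [0.5023 0.0564 0.092 ] tool-z -25.020942446788588 tool-y -22.890669206702352
up mid [0.5509 0.0631 0.1   ] tool-z 20.13034482536834 tool-y -3.672216794533559
left [0.536  0.0898 0.096 ] tool-z -1.2659083757259793 tool-y 18.214668881621513
right [0.5237 0.0488 0.096 ] tool-z -2.3617545903044155 tool-y -24.56254712756311
pocket up edge [0.5569 0.0637 0.094 ] tool-z 25.822304224459483 tool-y -1.5221555276272496
pocket right edge [0.534  0.0426 0.086 ] tool-z 9.244912033464985 tool-y -27.883958152454376
```

```bash
python3 -m inch '{"dp":[[0,15,-5],[0,30,-8],[0,35,-8],[0,35,-8],[0,35,-8],[0,22,-5],[5,8.5,-2],[15,0,0],[20,0,0],[20,0,0],[15,0,0],[9,0,0],[0,0,0],[0,0,0],[0,0,0]],"yaw":[0,0,0,0,0,0,0,0,0,0,0,0,0,0,0]}'|grep -v rot
```

```text
time_s: 36.63
position: [0.4908, 0.079, 0.0904]
force: [-0.9, -0.4, -0.1]
opening: 0.002
```

```bash
python3 -m inch '{"dp":[[3,0,2],[0,0,2],[0,0,1],[0,0,0],[0,0,0]],"yaw":[0,0,0,0,0]}'|egrep -v "rot|open"; for i in 1 2 3 4; do python3 -m inch '{"dp":[[0,0,1],[0,0,0.5],[0,0,0]],"yaw":[0,0,0]}' | egrep -v "rot|open"; done
```

```text
time_s: 37.05
position: [0.4954, 0.0775, 0.0871]
force: [0.2, 0.6, -0.1]
time_s: 37.3
position: [0.4967, 0.0772, 0.0869]
force: [0.4, -0.2, 0.7]
time_s: 37.55
position: [0.4975, 0.0769, 0.0867]
force: [-0.8, 0.4, 0.6]
time_s: 37.8
position: [0.4978, 0.0767, 0.0867]
force: [-3.7, 1.1, 1.1]
time_s: 38.05
position: [0.4979, 0.0767, 0.0866]
force: [-7.0, 2.3, 3.2]
```

```bash
python3 snap.py s16 scene 370 130 500 240 5.4 1.2
```

```text
[0.49791457 0.07662851 0.08655395] [-5.7  1.8  3.5] 0.2 38.1
```

View pics/s16.png

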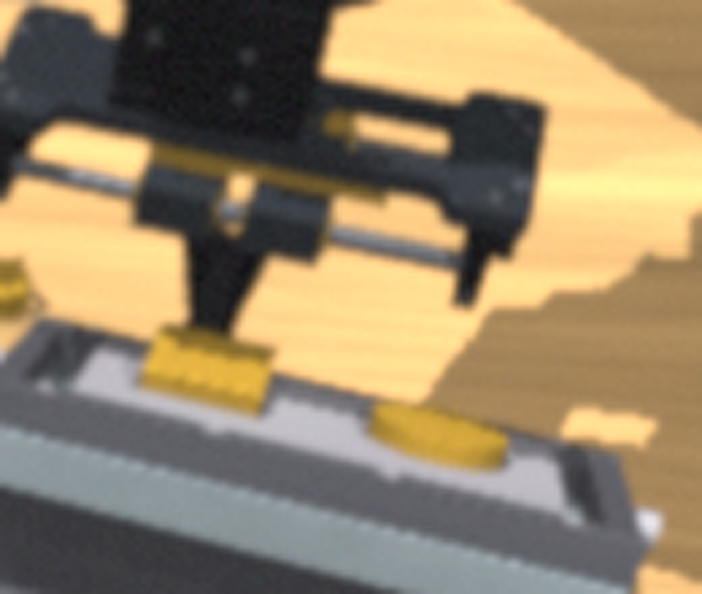

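The finger is behind the slab with 7 N on it. Pushing on uphill.

```bash
for i in 1 2 3 4 5; do python3 -m inch '{"dp":[[0,0,1],[0,0,0.5],[0,0,0]],"yaw":[0,0,0]}' | egrep -v "rot|open"; done
```

```text
time_s: 38.35
position: [0.498, 0.0766, 0.0865]
force: [-7.8, 3.1, 6.5]
time_s: 38.6
position: [0.4981, 0.0766, 0.0864]
force: [-8.3, 5.1, 7.8]
time_s: 38.85
position: [0.4982, 0.0765, 0.0864]
force: [-11.2, 4.3, 9.5]
time_s: 39.1
position: [0.4983, 0.0765, 0.0864]
force: [-14.7, 6.2, 11.8]
time_s: 39.35
position: [0.4983, 0.0764, 0.0863]
force: [-15.4, 7.3, 14.1]
```

```bash
python3 - <<'E'
exec(open("m2.py").read().split("R={}")[0])
from scipy.optimize import least_squares
def f(a):
    h=cv2.cvtColor(a,cv2.COLOR_RGB2HSV);return (h[...,1]>120)&(h[...,0]>14)&(h[...,0]<34)
T=load("t15");S=load("s15")
a,m,cs=comp(T,(232,200,268,235),f,(250,214))
q=max(cs,key=lambda e:e[1])[0];Qt=quad(q);print("top quad",Qt)
d=lambda i,j:np.degrees(np.arctan2(*(Qt[j]-Qt[i])[::-1]))
print([d(i,(i+1)%4) for i in range(4)])
B=np.load("top_pl.npz")["Q"];d=lambda i,j:np.degrees(np.arctan2(*(B[j]-B[i])[::-1]))
print("plate",[d(i,(i+1)%4) for i in range(4)])
H=np.load("top_pl.npz")["h0"];Qh=quad(H);print("pocket quad",Qh)
d=lambda i,j:np.degrees(np.arctan2(*(Qh[j]-Qh[i])[::-1]));print([d(i,(i+1)%4) for i in range(4)])
a,m,cs=comp(S,(392,186,424,210),f,(405,200))
q=max(cs,key=lambda e:e[1])[0];hull=cv2.convexHull(q.astype(np.float32));print("scene hull",cv2.approxPolyDP(hull,.7,True)[:,0])
# disc outline in both
a,m,cs=comp(T,(203,195,232,224),f,(217,209));q=max(cs,key=lambda e:e[1])[0].astype(np.float32);print("disc top ell",cv2.fitEllipse(q))
E
```

```text
top quad [[242.1343 205.9993]
 [259.3473 209.6646]
 [255.763  226.8435]
 [239.2605 223.184 ]]
[np.float32(12.020939), np.float32(101.785446), np.float32(-167.49666), np.float32(-80.50617)]
plate [np.float32(11.473744), np.float32(99.47669), np.float32(-168.0574), np.float32(-82.646065)]
pocket quad [[242.0497 204.2253]
 [260.5698 207.9536]
 [257.359  225.4549]
 [239.755  221.449 ]]
[np.float32(11.382068), np.float32(100.39574), np.float32(-167.18039), np.float32(-82.41122)]
scene hull [[398.25   189.0833]
 [403.75   188.75  ]
 [418.25   191.25  ]
 [422.5833 194.0833]
 [421.9167 196.75  ]
 [417.25   205.4167]
 [396.4167 200.75  ]
 [395.9167 197.4167]]
disc top ell ((217.13632202148438, 209.04244995117188), (18.056379318237305, 18.466733932495117), 24.23775863647461)
```

```bash
python3 - <<'E'
from h import *
np.set_printoptions(precision=4,suppress=True)
T=load("t15");S=load("s15");b=np.load("bed.npz");v,R=b["v"],b["R"]
def L(p):return R.T@(p-v[:3])*1000
for nm,a,c in(("downR",(255.76,226.84),(398.25,189.0)),("downL",(239.26,223.18),(422.6,194.1))):
    p,g=tri(T,a,S,c);print(nm,p,"gap",g,"bed mm",L(p))
Qh=np.array([[242.05,204.23],[260.57,207.95],[257.36,225.45],[239.755,221.45]])
for q in Qh:
    o,d=ray(T,q);n=R[:,2];k=((v[:3]-o)@n)/(d@n);print("pocket corner bed",L(o+k*d))
# if blank were home (top face at +8 mm), where would top corners lie
for q in [(242.13,206),(259.35,209.66),(255.76,226.84),(239.26,223.18)]:
    o,d=ray(T,q);n=R[:,2];k=((v[:3]+.008*n-o)@n)/(d@n);print("blank corner at z=8:",L(o+k*d))
o,d=ray(T,(217.14,209.04));k=((v[:3]+.008*n-o)@n)/(d@n);print("disc c",L(o+k*d))
E
```

```text
downR [0.5029 0.0554 0.09  ] gap 1.823257944679414 bed mm [-21.9345 -66.2733  15.8428]
downL [0.5151 0.1    0.0908] gap 9.368409912185337 bed mm [-21.6108 -19.9842  16.5275]
pocket corner bed [ 23.921  -20.9878   0.    ]
pocket corner bed [ 24.1761 -68.8092  -0.    ]
pocket corner bed [-22.2304 -68.066   -0.    ]
pocket corner bed [-21.407  -22.0536  -0.    ]
blank corner at z=8: [ 21.6357 -23.4685   8.    ]
blank corner at z=8: [ 21.3767 -67.7629   8.    ]
blank corner at z=8: [-24.1992 -65.9195   8.    ]
blank corner at z=8: [-23.6725 -23.0675   8.    ]
disc c [ 0.7011 38.2494  8.    ]
```

The upward force component suggests the fingertip is dragging on the plate itself. I'll back off, raise 4 mm and push again.

```bash
python3 -m inch '{"dp":[[0,0,-6],[-4,0,0],[0,0,0],[0,0,0]],"yaw":[0,0,0,0]}'|egrep -v "rot|open"; for i in 1 2 3 4 5 6; do python3 -m inch '{"dp":[[0,0,1],[0,0,0.5],[0,0,0]],"yaw":[0,0,0]}' | egrep -v "rot|open"; done
```

```text
time_s: 39.68
position: [0.5013, 0.0758, 0.0907]
force: [-4.9, 1.9, -0.3]
time_s: 39.93
position: [0.5014, 0.0756, 0.09]
force: [-7.0, 2.9, -1.0]
time_s: 40.18
position: [0.5014, 0.0755, 0.0897]
force: [-7.0, 3.2, -0.3]
time_s: 40.43
position: [0.5015, 0.0754, 0.0894]
force: [-9.4, 4.6, -0.3]
time_s: 40.68
position: [0.5016, 0.0753, 0.0891]
force: [-10.4, 4.5, -0.8]
time_s: 40.93
position: [0.5017, 0.0752, 0.0888]
force: [-11.9, 5.3, -1.4]
time_s: 41.18
position: [0.5018, 0.0752, 0.0885]
force: [-12.9, 7.0, -1.3]
```

Now the contact is purely horizontal and the slab has moved about 3 mm uphill. I'll lift and press the downhill half again.

```bash
python3 -m inch '{"dp":[[0,0,-9],[-15,0,-9],[-15,0,0],[0,0,15],[0,0,10],[0,0,0],[0,0,0],[0,0,0]],"yaw":[0,0,0,0,0,0,0,0]}'|egrep -v "rot|open"; for i in 1 2; do python3 -m inch '{"dp":[[2,0,0],[2,0,0],[0,0,0]],"yaw":[0,0,0]}' | egrep -v "rot|open"; done
```

```text
time_s: 41.85
position: [0.5176, 0.0712, 0.1204]
force: [-0.0, -0.1, -0.3]
time_s: 42.1
position: [0.5169, 0.0715, 0.1161]
force: [0.8, 0.4, -0.6]
time_s: 42.35
position: [0.5174, 0.0715, 0.1124]
force: [-0.5, 0.4, -0.2]
```

```bash
for i in 1 2 3 ; do python3 -m inch '{"dp":[[1,0,0],[1,0,0],[0,0,0]],"yaw":[0,0,0]}' | egrep -v "rot|open"; done; for i in 1 2 3 4 5 6; do python3 -m inch '{"dp":[[1,0,0],[0,0,0],[0,0,0]],"yaw":[0,0,0]}' | egrep -v "rot|open"; done
```

```text
time_s: 42.6
position: [0.5177, 0.0714, 0.1107]
force: [0.2, -0.4, -0.3]
time_s: 42.85
position: [0.5177, 0.0714, 0.1087]
force: [-0.5, -0.6, 0.4]
time_s: 43.1
position: [0.5176, 0.0714, 0.1067]
force: [-0.5, -0.6, 0.5]
time_s: 43.35
position: [0.5177, 0.0714, 0.1058]
force: [-0.3, 0.1, 0.5]
time_s: 43.6
position: [0.5177, 0.0714, 0.1048]
force: [0.4, -0.4, 0.0]
time_s: 43.85
position: [0.5177, 0.0714, 0.1038]
force: [0.0, 0.5, -0.3]
time_s: 44.1
position: [0.5177, 0.0714, 0.1028]
force: [0.5, 0.5, -0.4]
time_s: 44.35
position: [0.5179, 0.0714, 0.1019]
force: [1.2, -0.7, 1.6]
time_s: 44.6
position: [0.5181, 0.0714, 0.1015]
force: [-0.9, -0.3, 5.6]
```

```bash
for i in 1 2 3; do python3 -m inch '{"dp":[[1,0,0],[1,0,0],[0,0,0]],"yaw":[0,0,0]}' | egrep -v "rot|open"; done; python3 -m inch '{"dp":[[-10,0,0],[-20,0,0],[-25,-5,0],[-20,-25,5],[0,-35,5],[0,-35,5],[0,-35,5],[0,-35,0],[0,-15,0],[0,0,0],[0,0,0]],"yaw":[0,0,0,0,0,0,0,0,0,0,0]}'|grep -v rot;python3 snap.py s17 scene 380 170 480 240 7.5 1.2;python3 snap.py t17 top 190 175 290 250 7.5 1.2
```

```text
time_s: 44.85
position: [0.5182, 0.0714, 0.1011]
force: [-2.8, -1.0, 16.5]
time_s: 45.1
position: [0.5183, 0.0713, 0.1008]
force: [-6.5, -0.7, 29.5]
time_s: 45.35
position: [0.5184, 0.0713, 0.1005]
force: [-8.8, 0.2, 43.1]
time_s: 46.27
position: [0.4882, -0.1129, 0.1697]
force: [0.4, -0.2, -0.7]
opening: 0.002
[ 0.48826403 -0.11193349  0.16967928] [-0.1  0.4  1. ] 0.8 46.3167
[ 0.48838516 -0.11143118  0.16970345] [-0.6  0.  -0.4] 0.5 46.3667
```

View pics/s17.png

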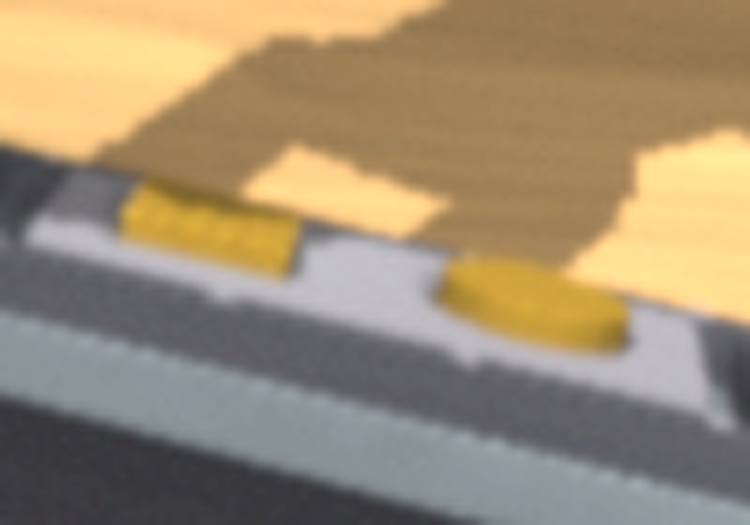

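View pics/t17.png

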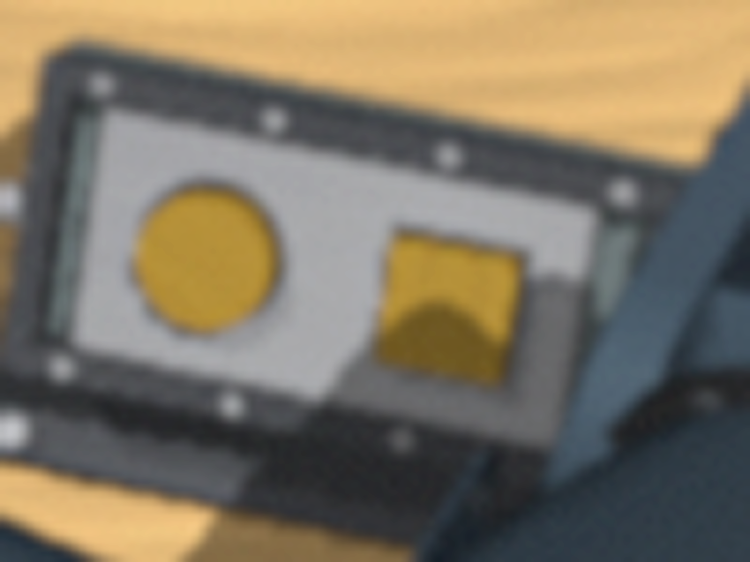

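The slab now lies flat like the disc, with an even rim. I'll check both against the projections expected when home, using scene-only and top-only bed frames so camera bias cancels.

```bash
cat > chk.py <<'E'
import sys
exec(open("m2.py").read().split("R={}")[0])
exec(open("m3.py").read().split("from scipy")[0].split("def frame")[1].join(["def frame",""]))
np.set_printoptions(precision=2,suppress=True)
def f(a):
    h=cv2.cvtColor(a,cv2.COLOR_RGB2HSV);return (h[...,1]>120)&(h[...,0]>14)&(h[...,0]<34)
T=load(sys.argv[1]);S=load(sys.argv[2])
fr={"T":np.array([.5448,.1092,.0885,-15.13]),"S":np.array([.5432,.1147,.0826,-15.30])}
def sil(c,v,ctr,sq,lift=0,tilt=0):
    R=frame(v[3]);k=np.linspace(0,2*np.pi,72,endpoint=False)
    xy=np.array([[22,22],[22,-22],[-22,-22],[-22,22]]) if sq else 24*np.c_[np.cos(k),np.sin(k)]
    a=np.radians(tilt)
    P=[]
    for x,y in xy:
        for z in(0,8):
            X=x*np.cos(a)+z*np.sin(a);Z=-x*np.sin(a)+z*np.cos(a)  # tilt: downhill up
            P.append(proj(c,v[:3]+R@(np.array([ctr[0]+X,ctr[1]+y,Z+lift])*1e-3)))
    return cv2.convexHull(np.array(P,np.float32))
def st(h):
    m=cv2.moments(h);p=h[:,0];n=np.array([.24,-1]);n/=np.linalg.norm(n);d=np.array([1,.24])/np.linalg.norm([1,.24])
    return np.array([m["m10"]/m["m00"],m["m01"]/m["m00"],m["m00"],np.ptp(p@n),np.ptp(p@d)])
for nm,c,v,roi,seed,ctr,sq in(("disc T",T,fr["T"],(203,195,232,224),(217,209),(1,42),0),("sq T",T,fr["T"],(232,200,268,235),(250,214),(1,-42),1),
  ("disc S",S,fr["S"],(432,196,472,226),(452,210),(1,42),0),("sq S",S,fr["S"],(392,186,424,212),(405,200),(1,-42),1)):
    a,m,cs=comp(c,roi,f,seed)
    h=cv2.convexHull(max(cs,key=lambda e:e[1])[0].astype(np.float32))
    print(nm,"obs  ",st(h))
    for lab,l,t in(("home",0,0),("+3mm",3,0),("tilt5",2,5)):print("      ",lab,st(sil(c,v,ctr,sq,l,t)))
E
python3 chk.py t17 s17; python3 chk.py t15 s15 | tail -4
```

```text
disc T obs   [217.14 209.04 264.33  18.75  18.28]
       home [217.12 208.38 292.06  19.23  19.51]
       +3mm [216.79 208.65 293.38  19.28  19.55]
       tilt5 [216.91 208.43 295.19  19.4   19.53]
sq T obs   [249.47 215.63 292.07  17.52  18.09]
       home [249.47 215.04 319.98  18.37  19.21]
       +3mm [249.21 215.33 321.45  18.41  19.25]
       tilt5 [249.32 215.12 322.53  18.5   19.01]
disc S obs   [450.97 209.28 236.    11.5   24.62]
       home [450.62 210.45 228.12  10.1   26.23]
       +3mm [451.03 209.03 227.04  10.03  26.27]
       tilt5 [450.88 209.57 266.72  12.    26.29]
sq S obs   [409.05 197.91 275.04  14.44  24.27]
       home [407.72 199.94 210.3    9.39  23.36]
       +3mm [408.07 198.55 209.18   9.31  23.39]
       tilt5 [407.95 199.08 248.02  11.06  23.41]
sq S obs   [408.91 196.74 331.65  14.68  25.15]
       home [407.72 199.94 210.3    9.39  23.36]
       +3mm [408.07 198.55 209.18   9.31  23.39]
       tilt5 [407.95 199.08 248.02  11.06  23.41]
```

```bash
sed -i 's/>120)&(h\[...,0\]>14)/>152)\&(h[...,0]>14)/; s/for z in(0,8):/for z in(-8,8):/' chk.py
python3 - <<'E'
s=open("chk.py").read()
s=s.replace('Z=-x*np.sin(a)+z*np.cos(a)','Z=-x*np.sin(a)+z*np.cos(a);Z=max(Z,-lift)')
s=s.replace('(("home",0,0),("+3mm",3,0),("tilt5",2,5))','(("home",0,0),("+1.5",1.5,0),("+3mm",3,0),("tilt3",1.2,3))')
open("chk.py","w").write(s)
E
python3 chk.py t17 s17
python3 - <<'E'
from h import *
c=load("s17");h=cv2.cvtColor(c["color"],cv2.COLOR_RGB2HSV)
for u in(405,450):
    print(u,[tuple(int(k) for k in h[v,u]) for v in range(188,220,1)])
E
```

```text
disc T obs   [217.2  209.   240.04  17.91  17.42]
       home [217.12 208.38 292.06  19.23  19.51]
       +1.5 [217.03 208.45 296.48  19.41  19.65]
       +3mm [216.94 208.52 300.92  19.59  19.79]
       tilt3 [217.01 208.48 293.21  19.18  19.64]
sq T obs   [249.52 215.58 262.69  16.56  17.2 ]
       home [249.47 215.04 319.98  18.37  19.21]
       +1.5 [249.4  215.12 325.04  18.55  19.31]
       +3mm [249.33 215.19 330.11  18.73  19.42]
       tilt3 [249.4  215.18 320.33  18.31  19.23]
disc S obs   [450.84 209.81 182.42   9.24  23.73]
       home [450.62 210.45 228.12  10.1   26.23]
       +1.5 [450.72 210.1  247.15  10.82  26.28]
       +3mm [450.83 209.75 266.22  11.54  26.33]
       tilt3 [450.75 209.93 252.54  11.16  26.3 ]
sq S obs   [407.75 199.48 162.96   7.92  22.16]
       home [407.72 199.94 210.3    9.39  23.36]
       +1.5 [407.8  199.59 226.7   10.09  23.37]
       +3mm [407.87 199.25 243.12  10.79  23.39]
       tilt3 [407.88 199.41 232.52  10.37  23.39]
405 [(17, 114, 134), (17, 118, 132), (17, 118, 130), (17, 116, 130), (17, 117, 129), (18, 121, 129), (19, 134, 122),
[... 200 characters left out ...]
3), (120, 11, 111), (115, 17, 91), (120, 18, 85), (115, 18, 84), (125, 18, 85), (113, 24, 85), (125, 18, 85), (120, 15, 84), (115, 18, 86), (109, 21, 98), (103, 26, 119), (100, 23, 131)]
450 [(17, 120, 136), (17, 117, 140), (17, 113, 138), (17, 115, 135), (17, 117, 139), (17, 117, 140), (17, 117, 135), (17, 120, 134), (17, 120, 136), (17, 116, 138), (18, 117, 137), (18, 114, 134), (17, 118, 132), (17, 115, 135), (17, 114, 139), (18, 120, 138), (18, 133, 149), (20, 158, 163), (21, 173, 172), (21, 182, 174), (21, 179, 174), (21, 181, 176), (21, 179, 180), (21, 182, 178), (21, 182, 171), (21, 179, 167), (21, 158, 166), (19, 102, 165), (15, 32, 160), (150, 5, 157), (130, 10, 147), (120, 9, 117)]
```

```bash
cat >> chk.py <<'E'
print("columns")
def span(h,u):
    p=h[:,0].astype(float);ys=[]
    for i in range(len(p)):
        a,b=p[i],p[(i+1)%len(p)]
        if (a[0]-u)*(b[0]-u)<=0 and a[0]!=b[0]: ys.append(a[1]+(u-a[0])/(b[0]-a[0])*(b[1]-a[1]))
    return np.array([min(ys),max(ys)])
sat=cv2.cvtColor(S["color"],cv2.COLOR_RGB2HSV)[...,1].astype(float)
for nm,us,ctr,sq,r in(("disc",(442,446,450,454,458),(-.3,42),0,(196,224)),("sq",(401,405,409,413),(-.3,-42),1,(186,212))):
    for u in us:
        col=sat[r[0]:r[1],u];pk=int(np.argmax(col));pv=col.max()
        bg=117.;i=pk
        while col[i]>(bg+pv)/2:i-=1
        up=r[0]+i+((bg+pv)/2-col[i])/(col[i+1]-col[i])
        i=pk
        while col[i]>(10+pv)/2:i+=1
        lo=r[0]+i-1+(col[i-1]-(10+pv)/2)/(col[i-1]-col[i])
        pr=[span(sil(S,fr["S"],ctr,sq,l,t),u+.4) for l,t in((0,0),(2,0),(1.2,3))]
        print(nm,u,"obs",np.array([up,lo]),"len",round(lo-up,2),"| home",pr[0],round(np.ptp(pr[0]),2),"+2mm",round(np.ptp(pr[1]),2),"tilt3",round(np.ptp(pr[2]),2))
E
python3 chk.py t17 s17 | sed -n '/columns/,$p'
```

```text
columns
disc 442 obs [204.68 212.08] len 7.4 | home [203.97 212.78] 8.82 +2mm 9.74 tilt3 9.65
disc 446 obs [204.21 213.87] len 9.66 | home [204.31 214.3 ] 9.98 +2mm 10.95 tilt3 10.99
disc 450 obs [204.66 215.09] len 10.43 | home [205.07 215.42] 10.35 +2mm 11.34 tilt3 11.44
disc 454 obs [205.8  215.88] len 10.08 | home [206.14 216.21] 10.07 +2mm 11.08 tilt3 11.17
disc 458 obs [207.62 216.29] len 8.67 | home [207.58 216.59] 9.01 +2mm 10.06 tilt3 10.06
sq 401 obs [193.72 202.59] len 8.87 | home [193.44 202.92] 9.47 +2mm 10.43 tilt3 10.48
sq 405 obs [194.87 203.57] len 8.7 | home [194.41 203.91] 9.5 +2mm 10.46 tilt3 10.51
sq 409 obs [195.61 204.61] len 8.99 | home [195.38 204.91] 9.53 +2mm 10.49 tilt3 10.54
sq 413 obs [197.15 205.57] len 8.43 | home [196.35 205.91] 9.56 +2mm 10.53 tilt3 10.58
```

Disc columns match home (10.4 px against 10.35). The slab reads 8.8 px against 9.5, which is not proud, but its uphill side is unchecked. By touch, the slab's downhill half and the disc lie on the same 25° plane: 0.1011 predicted from the disc, 0.1011 felt at 16 N. Next I'll probe and press the slab's uphill half, where I expect 0.107.

```bash
python3 -m inch '{"dp":[[0,15,0],[0,30,-1],[0,35,-1],[0,35,-1],[0,35,-1],[0,25,-1],[5,10,-1],[15,0,0],[15,0,0],[12,0,0],[8,0,0],[2,0,0],[0,0,0],[0,0,0]],"yaw":[0,0,0,0,0,0,0,0,0,0,0,0,0,0]}'|egrep -v "rot|open"; for i in 1 2 3 4 5 6; do python3 -m inch '{"dp":[[1,0,0],[0,0,0]],"yaw":[0,0]}' | egrep -v "rot|open"; done
```

```text
time_s: 47.53
position: [0.5315, 0.0678, 0.1131]
force: [0.1, -0.0, 0.3]
time_s: 47.7
position: [0.5317, 0.0676, 0.1124]
force: [0.1, -0.2, -0.1]
time_s: 47.87
position: [0.5314, 0.0677, 0.1111]
force: [-0.4, 0.1, 0.3]
time_s: 48.03
position: [0.5312, 0.0677, 0.1098]
force: [0.2, 0.5, 0.3]
time_s: 48.2
position: [0.5312, 0.0677, 0.1087]
force: [-0.2, 0.3, 0.7]
time_s: 48.37
position: [0.5314, 0.0677, 0.1081]
force: [-0.3, 0.3, 3.2]
time_s: 48.53
position: [0.5315, 0.0677, 0.1078]
force: [-1.1, -0.6, 8.6]
```

```bash
for i in 1 2 3 4; do python3 -m inch '{"dp":[[1,0,0],[1,0,0],[0,0,0]],"yaw":[0,0,0]}' | egrep -v "rot|open"; done
```

```text
time_s: 48.78
position: [0.5316, 0.0677, 0.1075]
force: [-4.9, -1.1, 19.6]
time_s: 49.03
position: [0.5317, 0.0677, 0.1072]
force: [-7.7, 0.0, 31.9]
time_s: 49.28
position: [0.5318, 0.0676, 0.1069]
force: [-11.3, -0.7, 43.6]
time_s: 49.53
position: [0.5319, 0.0676, 0.1067]
force: [-14.0, -1.0, 55.6]
```

The slab's uphill half gives 0.1076 at 16 N, against 0.1076 predicted for a 25° face through the downhill touch, so it lies flat and home. Same check on the disc's downhill half, where I expect 0.1011.

```bash
python3 -m inch '{"dp":[[-20,0,0],[-20,0,0],[0,20,-4],[0,30,-5],[0,28,-4],[0,10,-1],[0,0,0],[10,0,0],[10,0,0],[6,0,0],[0,0,0],[0,0,0]],"yaw":[0,0,0,0,0,0,0,0,0,0,0,0]}'|egrep -v "rot|open"
```

```text
time_s: 50.53
position: [0.5401, 0.1553, 0.1117]
force: [0.3, 0.1, -0.2]
```

```bash
for i in 1 2 3 4; do python3 -m inch '{"dp":[[2,0,0],[0,0,0]],"yaw":[0,0]}' | egrep -v "rot|open"; done; for i in 1 2 3 4; do python3 -m inch '{"dp":[[1.5,0,0],[1.5,0,0],[0,0,0]],"yaw":[0,0,0]}' | egrep -v "rot|open"; done
```

```text
time_s: 50.7
position: [0.5409, 0.1559, 0.1107]
force: [-0.2, -0.2, 0.4]
time_s: 50.87
position: [0.5408, 0.1563, 0.1088]
force: [0.3, -0.1, -0.0]
time_s: 51.03
position: [0.5407, 0.1564, 0.1067]
force: [0.1, -0.0, -0.6]
time_s: 51.2
position: [0.5406, 0.1564, 0.1046]
force: [-1.1, -0.3, 0.0]
time_s: 51.45
position: [0.5409, 0.1564, 0.1017]
force: [0.0, -0.1, 1.2]
time_s: 51.7
position: [0.5412, 0.1564, 0.101]
force: [-3.1, -0.5, 13.8]
time_s: 51.95
position: [0.5413, 0.1564, 0.1005]
force: [-7.8, -1.2, 30.7]
time_s: 52.2
position: [0.5414, 0.1564, 0.1002]
force: [-12.3, -1.4, 48.0]
```

The disc's downhill half is at 0.1010, so both blanks lie flat on the same 25° plane. I'll retreat and take a last look.

```bash
python3 -m inch '{"dp":[[-20,0,0],[-25,0,0],[-30,0,0],[-20,-20,0],[-10,-35,5],[0,-40,5],[0,-40,5],[0,-40,5],[0,-40,5],[0,-30,0],[0,-15,0],[0,0,0],[0,0,0]],"yaw":[0,0,0,0,0,0,0,0,0,0,0,0,0]}'|egrep -v "rot|open";python3 snap.py s18 scene 130 130 530 350 2 1.1;python3 snap.py t18 top 190 175 290 250 7.5 1.2; python3 chk.py t18 s18|sed -n '/columns/,$p'
```

```text
time_s: 53.28
position: [0.4965, -0.1017, 0.1977]
force: [0.3, 0.1, -0.4]
[ 0.49663777 -0.10079934  0.19775499] [ 0.3 -0.2 -0.5] 0.1 53.3333
[ 0.49672882 -0.10026874  0.19774752] [-0.2  0.1 -0.3] 0.5 53.3833
columns
disc 442 obs [204.64 212.06] len 7.43 | home [203.97 212.78] 8.82 +2mm 9.74 tilt3 9.65
disc 446 obs [204.15 213.86] len 9.7 | home [204.31 214.3 ] 9.98 +2mm 10.95 tilt3 10.99
disc 450 obs [204.63 215.07] len 10.44 | home [205.07 215.42] 10.35 +2mm 11.34 tilt3 11.44
disc 454 obs [205.6  215.88] len 10.27 | home [206.14 216.21] 10.07 +2mm 11.08 tilt3 11.17
disc 458 obs [207.09 216.32] len 9.23 | home [207.58 216.59] 9.01 +2mm 10.06 tilt3 10.06
sq 401 obs [193.8  202.61] len 8.81 | home [193.44 202.92] 9.47 +2mm 10.43 tilt3 10.48
sq 405 obs [194.64 203.57] len 8.93 | home [194.41 203.91] 9.5 +2mm 10.46 tilt3 10.51
sq 409 obs [195.76 204.53] len 8.77 | home [195.38 204.91] 9.53 +2mm 10.49 tilt3 10.54
sq 413 obs [196.77 205.55] len 8.77 | home [196.35 205.91] 9.56 +2mm 10.53 tilt3 10.58
```

View pics/s18.png

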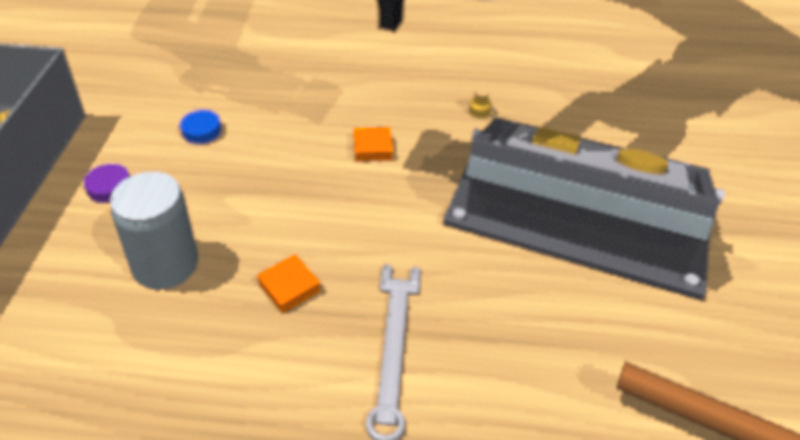

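View pics/t18.png

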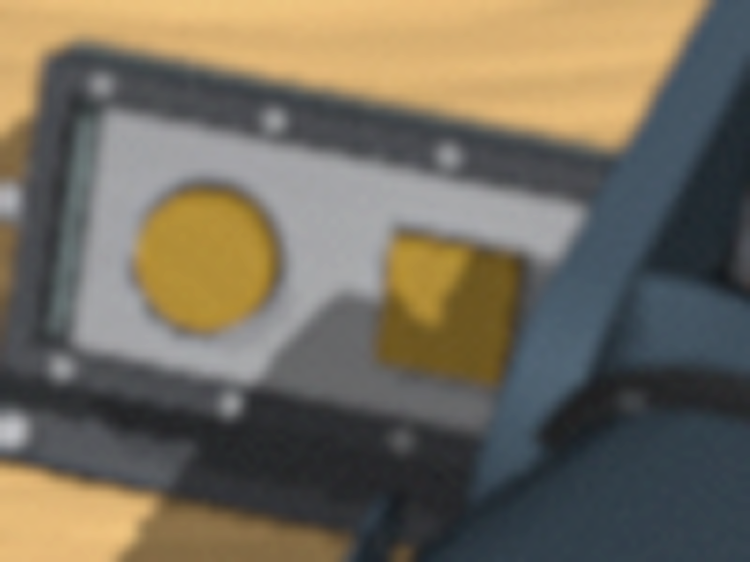

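Both blanks sit in their pockets (scene crop: slab at 556,140, disc at 642,160). The wrench, can, fitting and look-alikes are where they were. The arm is clear, so I'm handing in.

```bash
python3 -c "
from rig import bot
print(bot.hand_in())"
```

```text
the job is handed in; nothing more can be done
None
```

The round blank is in the round pocket and the square blank is in the square pocket, both pressed home. I handed the job in at about 53 s of the 72 s allowed, and no verdict was reported.

**How it went:** The disc pivoted into its pocket and seated on the first press. The slab first hung up on the downhill lip, so I pushed it about 3 mm uphill with closed fingers and then pressed it down on both halves.

**Forces:** My highest reading was about 57 N at the wrist, during a fingertip press.

**Touch check (passed):** Pressing the uphill and downhill halves of both blanks gave heights within 0.1 mm of one common 25° plane:

| Spot pressed | Measured (m) | Expected (m) |
|---|---|---|
| Disc, uphill of centre | 0.1054 | reference for the rows below |
| Disc, downhill half | 0.1010 | 0.1011 |
| Slab, downhill half | 0.1011 | 0.1011 |
| Slab, uphill half | 0.1076 | 0.1076 |

**Picture check (partly disagreed):**
- **Disc:** it matched the home outline near its centre, 10.4 px against 10.35 px. One edge column read about 1.4 px short.
- **Slab:** it read about 0.7 px shorter than expected, 8.8 px against 9.5 px. I put that down to shading, because the touch check showed it flat and level with the disc.

**Other items:** In the last picture the wrench, can, fitting and coloured look-alikes looked undisturbed. I checked that by eye only.

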